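# Feel the clips of used wheel weights and sort them

### The arm

A 6-joint arm with a two-finger parallel gripper is mounted at the origin on the work surface. World frame = base frame: x ahead of the robot, y to its left, z up, the work surface at z = 0. Lengths are in mm, angles in rad, forces in N, time in s.
With the tool pointing down it reaches from about 400 to 925 mm from the base axis. Payload 3.4 kg.
Tool frame: the origin (TCP) lies on the centre line of the jaws, within the pads' length; the fingertips stand 22 mm ahead of it and the grasp point (between the pads) lies 3 mm ahead of it (robot.tip_extent is the distance from the TCP to the fingertips, in mm); y points along the fingers, z is the direction in which the jaws open and shut, and the axes are right-handed (so a half turn about y gives the same grasp; the last joint's range is limited). The gripper opens to 85 mm and grips with 20 to 120 N. Pads are 22 mm wide; open, the fingers measure 114 mm over their backs; the gripper's body (76 mm by 85 mm) begins 54 mm behind the grasp point. The pads swing forward as they close: fully open they stand 13 mm farther back than shut.
Start: joints at [-1.232, 0.307, 1.506, -0, 1.328, -0.073], TCP at [230.653, -526.717, 253.305] pointing down, gripper open.
Joint ranges: [-3.12, 3.12], [-1.05, 2.28], [0.14, 2.33], [-1.42, 4.57], [0.1, 2.73], [-2.68, 2.68]. Speed limits (rad/s): [2.57, 2.57, 3.14, 3.14, 3.14, 3.14].

### API

Orientations are given as a unit quaternion [w, x, y, z].
In Python, from cell import sensors, imaging, ticket, robot gives the robot as it stands.
- The arm moves only by the tool arm_command, never from a script. Its argument "targets" is a list of rows, each a list of 6 numbers: the shift along the tool's x, y, z in units of 40 mm (1.0 is 40 mm), then the turn, a rotation vector about the tool's x, y, z in units of 8 degrees (1.0 is 8 degrees). A call has 1 to 8 rows; each row is the pose to reach, as a shift and turn from the pose measured when the call began, along the tool's axes at that moment; what a row does not reach only later rows make up. A row lasts 1/10 s, in which the tool goes at most 50 mm and 8.59 degrees, less where a joint would pass 70% of its speed; a pose out of reach is approached as far as the arm can. A call with a gripper value outside its range is refused whole. "grip" is the opening, from 0 (shut) to 1 (fully open), set as the call begins (left out, the last holds). The fingers move at their own pace and stop on an object; "squeeze" is the grip in N (left out, the last holds). Time passes only in rows, so rows that repeat a pose let the fingers close. It gives the time, the measured TCP pose, the force and the opening at its end, in the units of the state.
- sensors.read_state(): the state, without advancing time (a new reading comes with each control period).
- imaging.camera(name): name is "scene" or "top"; returns a dict with "image" (400x640x3 uint8, red, green, blue), "vertical_fov" (degrees; the focal length in pixels is half the picture's height over the tangent of half this angle, whatever the lens; pixels are square), "cx", "cy" (the principal point, pixels), "dist" ([k1, k2, p1, p2, k3] as OpenCV has them; the pictures are not rectified), "xyz" and "attitude" of the camera in the world. Camera axes: x right, y down, z forward; pixel columns grow to the right and rows downward; lengths in mm; the calibration is good to about 2 mm. A picture is of the moment at which its call begins. There is no depth.
- ticket.sign_off(): hands the job in, once; it reports no verdict.
The state is a dict: "time_s": time; "qpos": joint angles; "joint_velocities": joint speeds; "joint_efforts": joint torques, N m; "tcp_pos": TCP position; "eef_rot": TCP orientation; "ft_force": force on the tool from outside, world axes, zero at the start; "wrist_torque": the same for the moment, N m; "opening": opening from 0.0 (shut) to 1.0 (fully open).
Only numpy, scipy, OpenCV 4.12 (cv2) and the standard library are available. Lean on these libraries where they do the work, as an engineer would, in place of code of your own. Each camera call takes 0.05 s, during which the arm holds its last target.

### The job

Take the feeler off its slanted peg and try its blade in the clip mouth of every wheel weight in the row, from left to right as seen from the robot: slide it straight down as far as it will go, pressing lightly and not forcing it. Stand the weights whose clips took the blade upright on the sloped display shelf and stand the ones whose clips stopped it in the scrap tray; hang the feeler back on its peg by the eye, and leave the dial gauge and the cardboard box where they are.

Things in the scene. Friction and masses are not known exactly. Their poses are not given: they have to be found in the camera images.
- weight_1: Clip-on wheel weight: steel bar 90 (own x) x 36 (y) x 30 mm tall, about 0.45 kg, standing; origin under its centre, z up. Two clip leaves on top at mid-length, 46 mm long in x and spanning under 26 mm in y, form an upward mouth (see weight_2). Grasp the bar across y, below the leaves. Starts first in the row, counted from the left (+y); one of weight_1, weight_2 is present.
- weight_2: Same make. Its mouth: rim 60 mm above the origin, 15 mm wide across y, flaring in over 10 mm of height to the clip gap, which runs down to the bar's top at 30 mm. Sound clip: 7.5 mm gap, takes the 4 mm blade to the bar. Pinched clip: 2 mm, the blade stops about 8 mm below the rim. Starts first in the row, counted from the left (+y); one of weight_1, weight_2 is present.
- weight_3: Wheel weight of the same make and size as weight_1. Whether a clip is sound or pinched is told for none of the weights: feel with the blade. Starts second in the row, counted from the left (+y); one of weight_3, weight_4 is present.
- weight_4: Wheel weight of the same make and size as weight_1. Starts second in the row, counted from the left (+y); one of weight_3, weight_4 is present.
- weight_5: Wheel weight of the same make and size as weight_1. Starts third in the row, counted from the left (+y); at least one of weight_5, weight_6 is present.
- weight_6: Wheel weight of the same make and size as weight_1. Starts last in the row, counted from the left (+y); at least one of weight_5, weight_6 is present.
- feeler: flat upright hand gauge, 144 mm tall, 0.1 kg, hanging on the peg, close to the post, at the start, blade down. Origin at the middle of the blade's lower end, z up the tool, x thickness, y width. Blade 4 mm thick, 20 mm wide, z 0 to 62 mm. Black grip 12 mm thick, 26 mm wide, z 100 to 144 mm: take it from above across y, fingertips above z 100 mm
- feeler_eye (a point): centre of the feeler's square 22 x 22 mm eye, 81 mm above its origin, same axes; the eye's axis is x; its upper side is an 8 mm round bar along y. The eye head is 8 mm thick and 42 mm wide, z 60 to 100 mm
- stand: fixed stand: base 120 x 90 x 10 mm, slim post (14 x 16 mm, 139 mm tall, centred 29 mm to +x of the origin), one peg of 8 mm diameter in the stand's x-z plane rising at 30 degrees from the post towards the stand's -x, roughly towards the robot. Origin under the base's centre, z up
- peg_root (a point): point on the peg's axis where it leaves the post, 125 mm above the table
- peg_tip (a point): outer, upper end of the peg's axis, 75 mm from the root along the axis; the feeler comes off and goes on along the line root to tip
- shelf: fixed sloped display shelf, wooden board 150 mm deep (x), 330 mm long (y), rising at 10 degrees towards its +x (away from the robot); origin on the table under its centre, z up. Upper face 45 mm above the origin at the centre, 32 mm at the front, where a brass lip stands 11 mm above it. Room for three weights side by side, lengths up the slope
- tray: fixed open scrap tray of grey sheet metal, outside 280 mm (x) by 160 mm (y), 28 mm high, walls and floor 5 mm; origin under its centre. Room for three weights side by side, each with its length along the tray's y
- dial_gauge: loose bystander: round nickel dial gauge, 64 mm across and 24 mm thick with a short stem, lying down; origin under the dial's centre
- patch_box: loose bystander: cardboard box 70 x 90 x 35 mm; origin under its centre

How it is judged:
By the outcome, as a careful person would: the job done as asked, in the order asked, and still so for the second after the job is handed in, with the robot touching nothing.
Of weight_1, weight_2 only 1 to 1 are there at a start; the rules pass over those that are not, and their reading is None.
Of weight_3, weight_4 only 1 to 1 are there at a start; the rules pass over those that are not, and their reading is None.
Of weight_5, weight_6 only 1 to 2 are there at a start; the rules pass over those that are not, and their reading is None.
At some moment in a run one of weight_1, weight_2, weight_3, weight_4, weight_5, weight_6 may be knocked a few centimetres aside while the robot is not near it.
It also fails if it takes over 208 s, if anything falls off the work surface, if the arm or the gripper's body presses on something with over 40 N, if the wrist force passes 120 N, or if a joint passes its speed limit or range.

## Working session

There is one attempt and no reset: what is moved stays moved. The work goes in short steps, Python scripts to look and compute and a tool call to move; the robot and the scene stay as the last step left them, time stands still between calls to the robot, and variables do not carry over. Pictures are saved under pics/ and viewed, and the job is handed in when it is done.

Besides the shell and the picture viewer there is one more tool, called after ">>>" in YAML: its name, and indented under it one key for each argument. arm_command: Moves the arm, as the interface text tells. Its arguments: {"type":"object","properties":{"targets":{"type":"array"},"grip":{"type":"number"},"squeeze":{"type":"number"}},"required":["targets"]}

```bash
ls -la; mkdir -p pics; cat > h.py <<'E'
import numpy as np, cv2
from cell import sensors, imaging, ticket, robot
from scipy.spatial.transform import Rotation as R
E
python3 - <<'E'
from h import *
print(sensors.read_state())
for n in ("scene","top"):
    c=imaging.camera(n)
    cv2.imwrite(f"pics/{n}0.png",c["image"][:,:,::-1])
    print({k:v for k,v in c.items() if k!="image"})
print([a for a in dir(robot) if a[0]!='_'])
E
```

```text
total 12
drwxr-xr-x  3 agent agent 4096 Dec  7 07:10 .
drwxr-xr-x 23 root  root  4096 Dec  7 07:10 ..
drwxr-xr-x  2 agent agent 4096 Dec  7 07:10 pics
{'time_s': 0.0, 'qpos': array([-1.23147723e+00,  3.07578929e-01,  1.50770073e+00,  1.13449858e-05,
        1.32836593e+00, -7.34673017e-02]), 'joint_velocities': array([-0.00081307,  0.00032115, -0.0016754 , -0.00026482,  0.00021095,
       -0.0024885 ]), 'joint_efforts': array([-8.41891438e-05, -4.57559824e+01, -2.51915056e+01, -2.07680860e-04,
        1.35350204e-02, -3.89065207e-06]), 'tcp_pos': array([ 230.44821485, -526.08425218,  252.36726639]), 'eef_rot': array([ 0.14481473, -0.14499941,  0.69281922, -0.69137934]), 'ft_force': array([0.4222829, 0.7405753, 0.2910336]), 'wrist_torque': array([-0.01080571, -0.03071535, -0.01914445]), 'opening': 1.001568108536288}
{'vertical_fov': 46.70053071971722, 'cx': 321.76867705719667, 'cy': 196.5286464325823, 'dist': array([-0.10138877,  0.        ,  0.        ,  0.        ,  0.        ]), 'xyz': array([1232.00133944,  723.79837879,  805.84295048]), 'attitude': array([-0.17583949,  0.34416281,  0.81316232, -0.43520051])}
{'vertical_fov': 47.86065943499101, 'cx': 311.465095644273, 'cy': 208.59790521968384, 'dist': array([-0.04303668,  0.        ,  0.        ,  0.        ,  0.        ]), 'xyz': array([ 422.3164959 ,   29.11460277, 1405.97810502]), 'attitude': array([-0.02461033,  0.709805  , -0.70339214,  0.0284725 ])}
['Unreachable', 'tip_extent']
```

View pics/scene0.png

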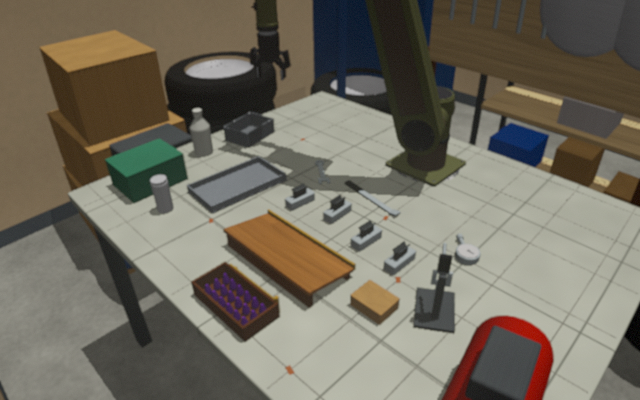

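View pics/top0.png

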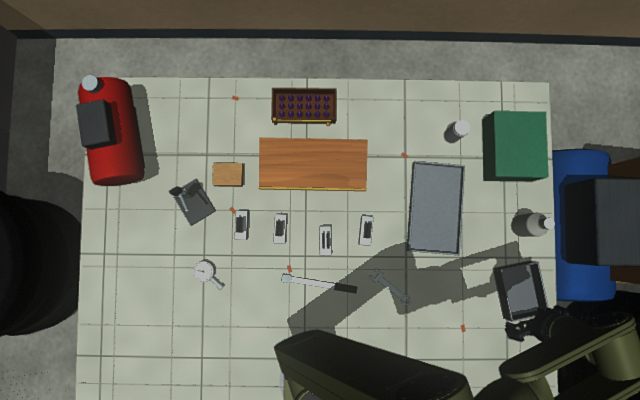

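```bash
cat >> h.py <<'E'
def cam(n):
    c=imaging.camera(n)
    f=200/np.tan(np.radians(c["vertical_fov"]/2))
    K=np.array([[f,0,c["cx"]],[0,f,c["cy"]],[0,0,1]])
    q=c["attitude"]; Rm=R.from_quat(q,scalar_first=True).as_matrix()
    return dict(im=c["image"],K=K,d=c["dist"],R=Rm,t=np.array(c["xyz"]))
def ray(c,uv):
    p=cv2.undistortPoints(np.array(uv,float).reshape(-1,1,2),c["K"],c["d"]).reshape(-1,2)
    return np.c_[p,np.ones(len(p))]@c["R"].T
def onz(c,uv,z):
    r=ray(c,uv); return c["t"]+r*((z-c["t"][2])/r[:,2])[:,None]
def proj(c,X):
    X=np.array(X,float).reshape(-1,3)
    Rw=c["R"].T
    return cv2.projectPoints(X,cv2.Rodrigues(Rw)[0],-Rw@c["t"],c["K"],c["d"])[0].reshape(-1,2)
def tri(c1,u1,c2,u2):
    a=ray(c1,[u1])[0];b=ray(c2,[u2])[0]
    A=np.c_[a,-b];s=np.linalg.lstsq(A,c2["t"]-c1["t"],rcond=None)[0]
    p=c1["t"]+a*s[0];q=c2["t"]+b*s[1];return (p+q)/2,np.linalg.norm(p-q)
def crop(c,x0,y0,x1,y1,s,name):
    cv2.imwrite(name,cv2.resize(c["im"][y0:y1,x0:x1,::-1],None,fx=s,fy=s,interpolation=cv2.INTER_CUBIC))
E
python3 - <<'E'
from h import *
t=cam("top");s=cam("scene")
print(onz(t,[[320,200],[100,100]],0))
crop(t,225,200,385,260,5,"pics/t_row.png")
crop(t,160,160,240,220,8,"pics/t_stand.png")
crop(s,270,170,430,280,5,"pics/s_row.png")
crop(s,405,230,495,335,5,"pics/s_stand.png")
E
```

```text
[[555.38746967  -4.60491874   0.        ]
 [872.191383   705.3848686    0.        ]]
```

View pics/t_row.png

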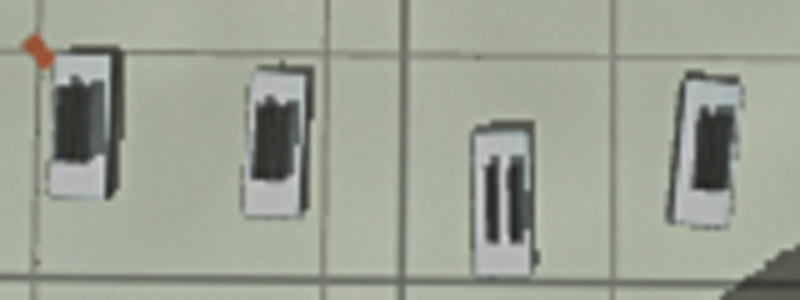

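View pics/t_stand.png

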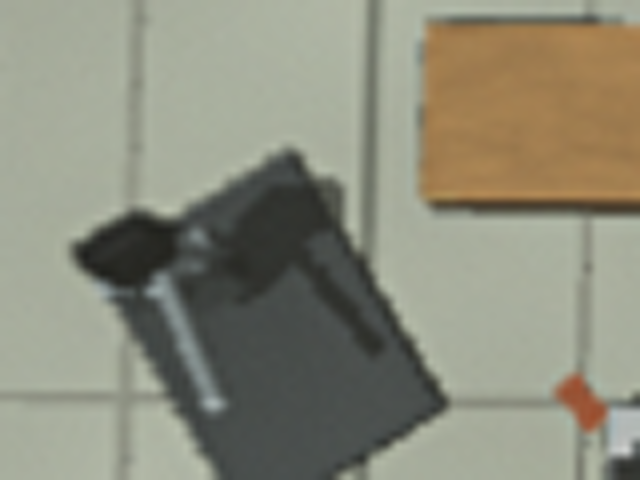

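View pics/s_row.png

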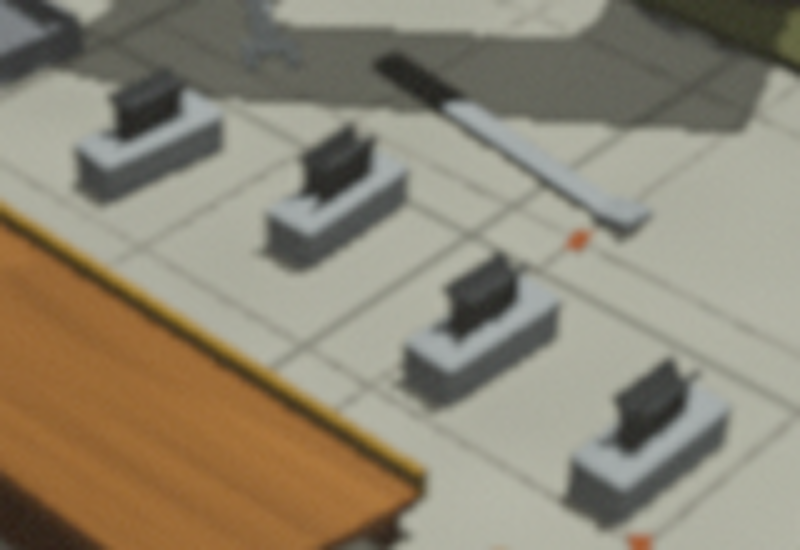

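View pics/s_stand.png

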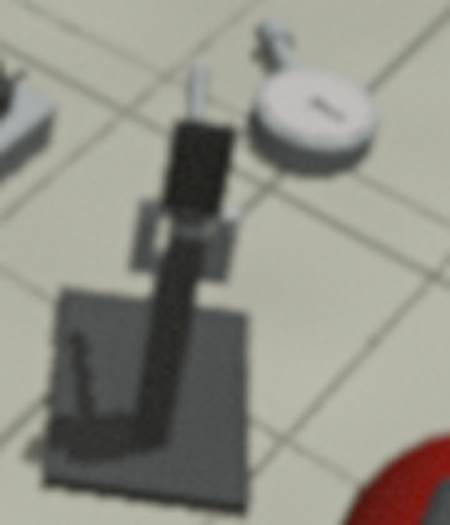

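```bash
python3 - <<'E'
from h import *
t=cam("top");s=cam("scene")
crop(t,160,165,230,235,10,"pics/t_stand2.png")
# weights: dark leaves+ bright bar mask
im=t["im"].astype(int)
for (u,v) in [(247,215),(205,190),(176,190),(200,215)]: print(u,v,im[v,u])
hsv=cv2.cvtColor(t["im"],cv2.COLOR_RGB2HSV)
for (u,v) in [(238,228),(237,214),(230,222),(278,240),(246,215)]: print(u,v,hsv[v,u],im[v,u])
print(np.round(onz(t,[[186.6,210.6]],162.5)),np.round(onz(t,[[196.25,178.75],[215.9,210.6]],10)))
# peg tip scene: (200,70)/5 + (405,230)
print(tri(t,(186.6,210.6),s,(405+199/5,230+72/5)))
E
```

```text
247 215 [65 69 66]
205 190 [125 131 115]
176 190 [46 46 42]
200 215 [74 79 78]
238 228 [48 24 54] [51 54 49]
237 214 [ 72   7 185] [180 185 182]
230 222 [ 41  25 175] [169 175 158]
278 240 [ 70   4 182] [179 182 180]
246 215 [ 88  16 189] [177 189 188]
[[507. 369. 162.]] [[618. 383.  10.]
 [518. 319.  10.]]
(array([506.74513468, 369.82192738, 160.9511759 ]), np.float64(1.748172421400722))
```

View pics/t_stand2.png

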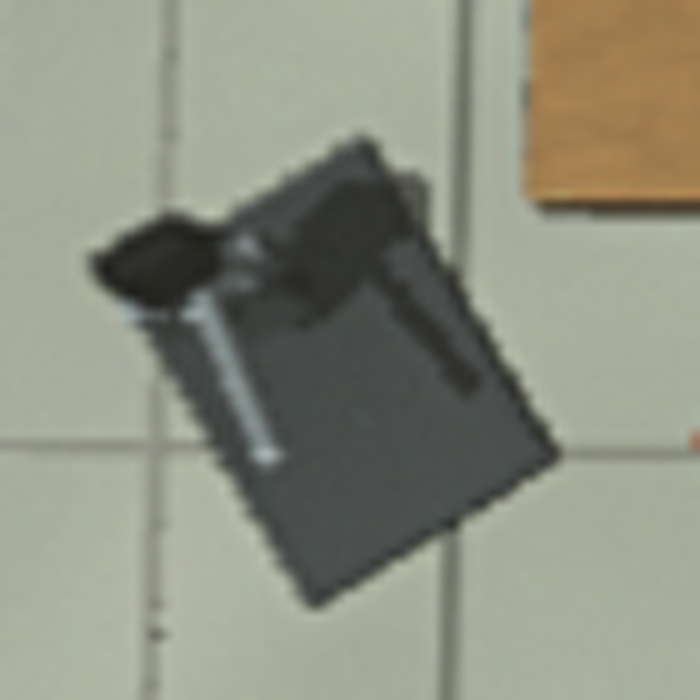

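```bash
python3 - <<'E'
from h import *
t=cam("top");s=cam("scene")
A,B,C=onz(t,[[196.5,179.2],[215.7,210.5],[191.5,225.3]],10)
print(A,B,C,np.linalg.norm(A-B),np.linalg.norm(B-C))
ctr=(A+C)/2
d=(A-B)/np.linalg.norm(A-B); e=(C-B)/np.linalg.norm(C-B); e=np.array([-e[1]*-1*-1,0,0]) if 0 else e
y1=np.degrees(np.arctan2(d[1],d[0])); y2=np.degrees(np.arctan2(e[1],e[0]))-90
print(ctr,y1,y2)
S=onz(s,[[417.6,288.6],[454.2,293],[453.5,329.5]],10);print(S, np.linalg.norm(S[0]-S[1]),np.linalg.norm(S[2]-S[1]))
for yaw in (y1,y2,(y1+y2)/2):
    a=np.radians(yaw); x=np.array([np.cos(a),np.sin(a),0])
    root=ctr*[1,1,0]+22*x+[0,0,125]; tip=root-75*np.cos(np.pi/6)*x+[0,0,37.5]
    print(yaw,root,tip,proj(t,[root,tip]).tolist(),proj(s,[root,tip]).tolist())
E
```

```text
[616.19411044 382.1801553   10.        ] [518.67698162 319.48197811  10.        ] [471.94769567 393.67644973  10.        ] 115.93382524660109 87.68378290483376
[544.07090305 387.92830251  10.        ] 32.73879912143381 32.20361264537311
[[521.39327483 329.32240113  10.        ]
 [474.24466024 401.19658419  10.        ]
 [570.23716623 458.65145993  10.        ]] 85.95865312983567 111.87324949159405
32.73879912143381 [562.57608762 399.82612349 125.        ] [507.94213328 364.69948071 162.5       ] [[179.88167111064345, 192.1073986233921], [188.0260696690455, 210.31573249798146]] [[439.81483296929576, 276.3537771794761], [442.1663322220503, 243.0873380568604]]
32.20361264537311 [562.68641349 399.65275437 125.        ] [507.72673755 365.03795954 162.5       ] [[179.9430537029312, 192.06961490504554], [187.90227048321367, 210.39213131090912]] [[439.7160348414902, 276.34133527924325], [442.3536084656828, 243.1092840109137]]
32.47120588340346 [562.63145298 399.73956775 125.        ] [507.83404021 364.86846863 162.5       ] [[179.91231995308803, 192.0884360673723], [187.96425630560742, 210.35407487641248]] [[439.76543259338666, 276.34763465641004], [442.25996863919977, 243.0981745843437]]
```

```bash
python3 - <<'E'
from h import *
t=cam("top");s=cam("scene")
for c in (t,s):
    h=cv2.cvtColor(c["im"],cv2.COLOR_RGB2HSV)
    m=((h[:,:,0]<14)&(h[:,:,1]>120)&(h[:,:,2]>120)).astype(np.uint8)
    n,l,st,ce=cv2.connectedComponentsWithStats(m)
    for i in range(1,n):
        if 4<=st[i,4]<60: print(ce[i].round(1),st[i,4],onz(c,[ce[i]],0).round(1))
    print()
E
```

```text
[235.1  97.8] 16 [[881.2 269.3   0. ]]
[404.2 154.9] 18 [[ 701.5 -270.5    0. ]]
[279.8 174.8] 4 [[634.  122.6   0. ]]
[232.3 209.9] 21 [[521.9 269.6   0. ]]
[289.1 268.3] 21 [[342.   89.4   0. ]]
[462.6 328. ] 19 [[ 161.6 -449.5    0. ]]

[385.2 217.6] 5 [[339.8  89.6   0. ]]
[210.7 220. ] 7 [[ 699.1 -271.6    0. ]]
[397.8 279.4] 13 [[519.7 270.5   0. ]]
[289.3 369.8] 26 [[880.1 270.2   0. ]]
```

```bash
sed -i 's|    return dict(im=c\["image"\].*|    t=np.array(c["xyz"])+([-1.6,0.3,0] if n=="top" else [0.,0,0])\n    return dict(im=c["image"],K=K,d=c["dist"],R=Rm,t=t)|' h.py
cat >> h.py <<'E'
def edge(c,p,q,n=25,w=4,pol=None):
    """subpixel edge line near segment p-q: max-gradient location across; returns two endpoints of fitted line"""
    g=cv2.cvtColor(c["im"],cv2.COLOR_RGB2GRAY).astype(np.float32)
    p=np.array(p,float);q=np.array(q,float);d=(q-p)/np.linalg.norm(q-p);nn=np.array([-d[1],d[0]])
    k=np.arange(-w,w+.01,.1);pts=[]
    for a in np.linspace(0.1,.9,n):
        P=(p+(q-p)*a)[None]+k[:,None]*nn
        v=cv2.remap(g,P[:,0].astype(np.float32)[None],P[:,1].astype(np.float32)[None],cv2.INTER_LINEAR)[0]
        v=cv2.GaussianBlur(v[None],(0,0),4)[0]; dv=np.gradient(v)
        if pol: dv=dv*pol
        else: dv=abs(dv)
        i=np.argmax(dv); 
        if 3<i<len(k)-4:
            wt=np.clip(dv[max(0,i-8):i+9],0,None); pts.append(P[max(0,i-8):i+9].T@wt/wt.sum())
    pts=np.array(pts)
    for _ in range(3):
        vx,vy,x0,y0=cv2.fitLine(pts.astype(np.float32),cv2.DIST_HUBER,0,.01,.01).ravel()
        r=abs((pts-[x0,y0])@[-vy,vx]); pts=pts[r<max(.4,2*np.median(r))]
    return (np.array([x0,y0,1]),np.array([vx,vy,0]),np.sqrt(np.mean(r**2)),len(pts))
def inter(a,b):
    L=lambda e: np.cross(e[0],e[0]+e[1]*10)
    x=np.cross(L(a),L(b)); return x[:2]/x[2]
E
python3 - <<'E'
from h import *
t=cam("top");s=cam("scene")
A,B,C=(196,178.7),(215.3,210),(191,225)
e1=edge(t,(199,183.5),B,w=3);e2=edge(t,B,C,w=3);e3=edge(t,C,(176,199),w=3);e4=edge(t,A,(184,186.5),w=3)
print(e1[2:],e2[2:],e3[2:],e4[2:])
a,b,cc,dd=inter(e1,e4),inter(e1,e2),inter(e2,e3),inter(e3,e4)
P=onz(t,[a,b,cc,dd],10);print(a,b,cc,dd);print(P.round(1))
print([np.linalg.norm(P[i]-P[i-1]).round(1) for i in range(4)],P.mean(0),(P[0]-P[1]+P[3]-P[2]), np.degrees(np.arctan2(*(P[0]-P[1]+P[3]-P[2])[[1,0]])),np.degrees(np.arctan2(*(P[0]-P[1])[[1,0]])),np.degrees(np.arctan2(*(P[2]-P[1])[[1,0]]))-90)
# scene base
S=[(417.4,288.3),(454,292.2),(453,330.5)]
e1=edge(s,S[0],S[1],w=3);e2=edge(s,S[1],S[2],w=3)
b=inter(e1,e2);print(e1[2:],e2[2:],b,onz(s,[b],10))
E
```

```text
(np.float64(0.1584915966805121), 21) (np.float64(0.1010776305676606), 24) (np.float64(0.1843243756197583), 25) (np.float64(0.10765736282031485), 25)
[196.29878866 177.53146123] [216.04529875 210.50529567] [190.5598805  225.94302753] [171.11280644 192.90717461]
[[619.8 383.3  10. ]
 [517.1 318.7  10. ]
 [468.3 396.9  10. ]
 [570.8 460.9  10. ]]
[np.float64(91.8), np.float64(121.4), np.float64(92.1), np.float64(120.8)] [544.01619823 389.92321737  10.        ] [205.27608599 128.58011286   0.        ] 32.06206124961577 32.1356350848425 31.955871039775843
(np.float64(0.11271239025983447), 20) (np.float64(0.16998386640048818), 25) [454.09490583 292.06341673] [[471.76291572 399.38326635  10.        ]]
```

```bash
sed -i 's|g=cv2.cvtColor(c\["im"\],cv2.COLOR_RGB2GRAY).astype(np.float32)|g=c["im"][:,:,2].astype(np.float32)|' h.py
cat >> h.py <<'E'
def weight(c,cor,z=30):
    """cor: TL,TR,BR,BL pixel guesses of bar top face in top view"""
    TL,TR,BR,BL=[np.array(x,float) for x in cor]
    es=[edge(c,TL,TR,w=2.5),edge(c,TR,BR,w=2.5),edge(c,BR,BL,w=2.5),edge(c,BL,TL,w=2.5)]
    p=[inter(es[3],es[0]),inter(es[0],es[1]),inter(es[1],es[2]),inter(es[2],es[3])]
    P=onz(c,p,z)
    ax=(P[0]+P[1]-P[2]-P[3])/2; yy=(P[0]+P[3]-P[1]-P[2])/2
    return P.mean(0),np.degrees(np.arctan2(ax[1],ax[0])),np.degrees(np.arctan2(yy[1],yy[0]))-90,np.linalg.norm(ax),np.linalg.norm(yy),[round(float(e[2]),2) for e in es],p
E
cat > wts.py <<'E'
G=[[(52,55),(110,53),(106,198),(50,195)],[(252,67),(307,70),(302,215),(244,214)],[(473,130),(531,128),(530,275),(474,277)],[(685,80),(738,82),(728,227),(675,222)]]
E
python3 - <<'E'
from h import *; from wts import G
t=cam("top");s=cam("scene")
V=cv2.resize(t["im"][200:260,225:385,::-1],None,fx=5,fy=5,interpolation=cv2.INTER_CUBIC)
for g in G:
    cor=[((x+.5)/5-.5+225,(y+.5)/5-.5+200) for x,y in g]
    r=weight(t,cor); print(r[0].round(1),*np.round(r[1:5],1),r[5])
    for a in r[6]: cv2.circle(V,tuple(int(v) for v in ((a-[225,200]+.5)*5)),2,(0,0,255),-1)
cv2.imwrite("pics/wfit.png",V)
xh=np.array([np.cos(np.radians(32.06)),np.sin(np.radians(32.06)),0]); yh=np.array([-xh[1],xh[0],0])
c0=np.array([544,389.9,0])+18*xh
for z in (140.5,184.5):
    for a in (-6,6):
        for b in (-13,13):
            X=c0+a*xh+b*yh+[0,0,z]; print(z,a,b,(proj(t,[X])[0]*10+5-[1600,1650]).round(),(proj(s,[X])[0]*5+2-[405*5,230*5]).round())
E
```

```text
[473.5 237.6  30. ] -0.9 -0.3 85.4 32.9 [0.03, 0.21, 0.03, 0.07]
[463.  117.2  30. ] -3.3 -2.6 85.7 29.4 [0.08, 0.13, 0.04, 0.26]
[427.8 -19.8  30. ] 0.9 3.2 86.9 32.9 [0.12, 0.99, 0.03, 0.04]
[ 459.9 -144.    30. ] -4.6 -4.1 87.0 31.6 [0.12, 0.17, 0.06, 0.12]
140.5 -6 -13 [241. 270.] [154. 189.]
140.5 -6 13 [162. 318.] [216. 197.]
140.5 6 -13 [219. 234.] [153. 208.]
140.5 6 13 [140. 282.] [216. 216.]
184.5 -6 -13 [196. 252.] [167. 109.]
184.5 -6 13 [114. 301.] [232. 117.]
184.5 6 -13 [174. 215.] [167. 128.]
184.5 6 13 [ 92. 264.] [232. 136.]
```

View pics/wfit.png

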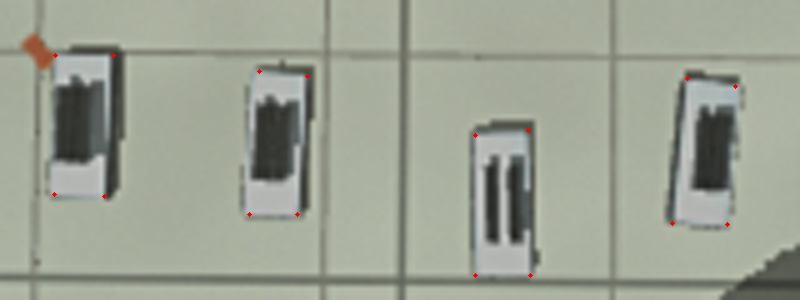

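```bash
cat >> h.py <<'E'
def bars(c,x0=225,y0=195,x1=385,y1=265,S=8,z=30,vis=None,vmin=140,rb=4,amin=2000):
    im=cv2.resize(c["im"][y0:y1,x0:x1],None,fx=S,fy=S,interpolation=cv2.INTER_CUBIC).astype(int)
    im=cv2.GaussianBlur(im.astype(np.float32),(0,0),3)
    m=((im[:,:,1]>vmin)&(im[:,:,0]-im[:,:,2]<rb)).astype(np.uint8)
    out=[];V=np.clip(im[:,:,::-1],0,255).astype(np.uint8).copy()
    cs,_=cv2.findContours(m,cv2.RETR_EXTERNAL,cv2.CHAIN_APPROX_NONE)
    for k in cs:
        h=cv2.convexHull(k)
        if cv2.contourArea(h)<amin: continue
        b=cv2.boxPoints(cv2.minAreaRect(h)); cv2.polylines(V,[b.astype(int)],True,(0,0,255),1)
        cv2.drawContours(V,[k],-1,(0,255,0),1)
        P=onz(c,(b+.5)/S-.5+[x0,y0],z)
        e1=P[1]-P[0];e2=P[2]-P[1]
        if np.linalg.norm(e1)<np.linalg.norm(e2): e1,e2=e2,e1
        if e1[0]<0:e1=-e1
        out.append((P.mean(0),np.degrees(np.arctan2(e1[1],e1[0])),np.linalg.norm(e1),np.linalg.norm(e2)))
    if vis: cv2.imwrite(vis,cv2.resize(V,None,fx=min(1,800/V.shape[1]),fy=min(1,800/V.shape[1]),interpolation=cv2.INTER_AREA))
    return sorted(out,key=lambda o:-o[0][1])
E
python3 - <<'E'
from h import *
t=cam("top")
for o in bars(t,vis="pics/bars.png"): print(o[0].round(1),np.round(o[1:],1))
E
```

```text
[455.6 239.7  30. ] [ 0.1 57.1 34.9]
[496.8 238.4  30. ] [-1.2 39.4 34.9]
[462.6 119.9  30. ] [-2.6 90.4 36.7]
[427.2 -19.3  30. ] [ 2.1 88.  37.1]
[ 458.6 -145.5   30. ] [-5.6 89.7 35.5]
```

View pics/bars.png

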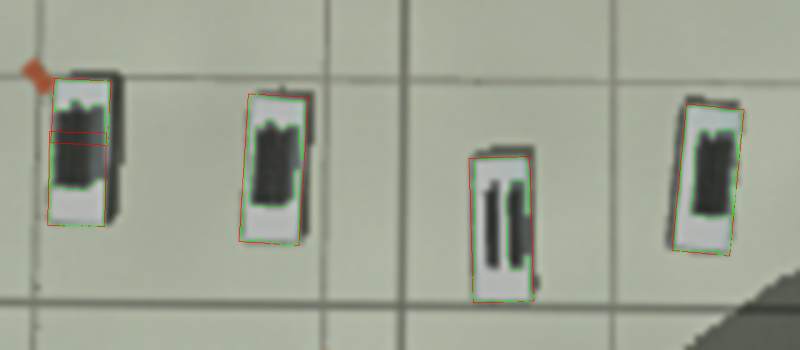

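```bash
cat >> h.py <<'E'
def Rdown(yaw):  # tool y down, opening axis (tool z) horizontal at angle yaw (deg)
    a=np.radians(yaw); z=np.array([np.cos(a),np.sin(a),0]); y=np.array([0,0,-1.]); x=np.cross(y,z)
    return R.from_matrix(np.c_[x,y,z])
def go(pos,yaw=None,tilt=None):
    """print the row (units) from current pose to TCP pos, opening-axis yaw"""
    s=sensors.read_state(); p=np.array(s["tcp_pos"]); q=R.from_quat(s["eef_rot"],scalar_first=True)
    if yaw is None: T=q
    else:
        c=[Rdown(yaw),Rdown(yaw+180)]; T=min(c,key=lambda r:(q.inv()*r).magnitude())
    d=q.inv().apply(np.array(pos)-p)/40; w=np.degrees((q.inv()*T).as_rotvec())/8
    print("row",np.round(d,3).tolist()+np.round(w,2).tolist(),"dist",np.linalg.norm(np.array(pos)-p).round(),"q6",s["qpos"][5].round(2))
def st():
    s=sensors.read_state(); q=R.from_quat(s["eef_rot"],scalar_first=True); z=q.apply([0,0,1]);y=q.apply([0,1,0])
    print("t",round(s["time_s"],2),"tcp",s["tcp_pos"].round(1),"yaw",np.degrees(np.arctan2(z[1],z[0])).round(1),"tilt",y.round(3)[:2],"F",s["ft_force"].round(1),"op",round(s["opening"],3),"q",s["qpos"].round(2))
E
python3 - <<'E'
from h import *
st(); go([560,0,260],122.06); go([560,0,260],122.06+180)
E
```

```text
t 0.75 tcp [ 230.7 -526.7  253.3] yaw -66.3 tilt [ 0. -0.] F [0.1 0.7 0.3] op 0.997 q [-1.23  0.31  1.51 -0.    1.33 -0.07]
row [-12.825, -0.167, -8.759, -0.0, -1.05, 0.0] dist 621.0 q6 -0.07
row [-12.825, -0.167, -8.759, -0.0, -1.05, 0.0] dist 621.0 q6 -0.07
```

>>> arm_command:
  targets:
    - [-6.4,-0.2,-4.4,0,-0.5,0]
    - [-12.8,-0.2,-8.8,0,-1,0]
    - [-12.8,-0.2,-8.8,0,-1,0]
    - [-12.8,-0.2,-8.8,0,-1,0]
    - [-12.8,-0.2,-8.8,0,-1,0]
    - [-12.8,-0.2,-8.8,0,-1,0]
    - [-12.8,-0.2,-8.8,0,-1,0]
    - [-12.8,-0.2,-8.8,0,-1,0]
  grip: 1

```text
time_s: 1.55
tcp_pos: [442.5, -185.2, 259.1]
eef_rot: [-0.193, 0.193, -0.68, 0.681]
ft_force: [0.2, -1.1, 0.1]
opening: 0.999
```

```bash
python3 - <<'E'
from h import *
st(); go([559.3,399.5,260],122.06)
E
```

```text
t 1.55 tcp [ 442.5 -185.2  259.1] yaw -58.4 tilt [ 0.001 -0.001] F [ 0.2 -1.1  0.1] op 0.999 q [-0.48  0.17  1.69 -0.    1.29  0.53]
row [-10.154, -0.028, -10.912, -0.01, -0.05, -0.0] dist 596.0 q6 0.53
```

>>> arm_command:
  targets:
    - [-10.15,0,-10.9,0,0,0]
    - [-10.15,0,-10.9,0,0,0]
    - [-10.15,0,-10.9,0,0,0]
    - [-10.15,0,-10.9,0,0,0]
    - [-10.15,0,-10.9,0,0,0]
    - [-10.15,0,-10.9,0,0,0]
    - [-10.15,0,-10.9,0,0,0]
    - [-10.15,0,-10.9,0,0,0]

```text
time_s: 2.35
tcp_pos: [520.6, 207.4, 259.1]
eef_rot: [-0.193, 0.192, -0.68, 0.681]
ft_force: [1.0, 0.5, 0.4]
opening: 0.998
```

>>> arm_command:
  targets:
    - [-3.3,0,-3.6,0,0,0]
    - [-4,0,-4.3,0,0,0]
    - [-4,0,-4.3,0,0,0]

```text
time_s: 2.65
tcp_pos: [549.4, 354.6, 259.0]
eef_rot: [-0.194, 0.192, -0.68, 0.681]
ft_force: [1.0, -0.7, 0.7]
opening: 1.001
```

```bash
python3 - <<'E'
from h import *
st(); go([559.3,399.5,260],122.06)
t=cam("top");s=cam("scene")
crop(t,130,140,230,215,8,"pics/t_a.png");crop(s,380,200,500,300,6,"pics/s_a.png")
E
```

```text
t 2.65 tcp [549.4 354.6 259. ] yaw -58.3 tilt [ 0.002 -0.001] F [ 1.  -0.7  0.7] op 1.001 q [ 0.51  0.41  1.32 -0.    1.4   1.53]
row [-0.8, -0.026, -0.826, -0.01, -0.05, -0.01] dist 46.0 q6 1.53
```

View pics/s_a.png

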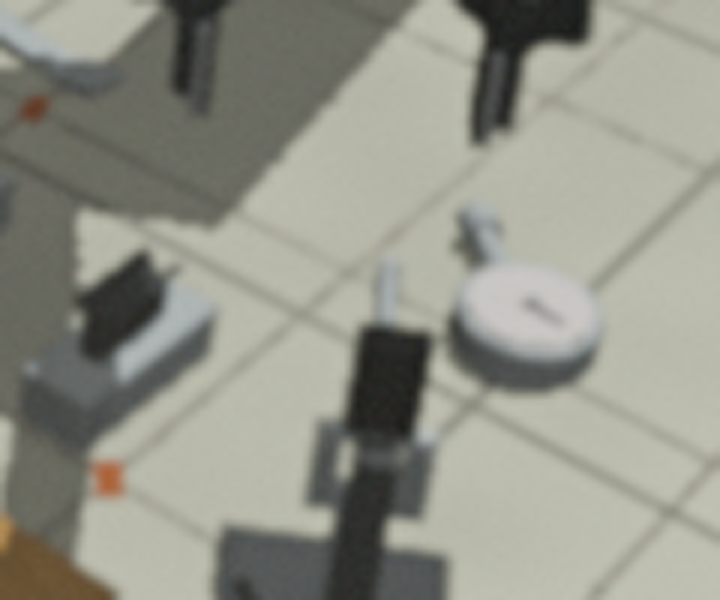

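>>> arm_command:
  targets:
    - [-0.8,0,-0.83,0,0,0]
    - [-0.8,0,-0.83,0,0,0]
    - [-0.8,0,-0.83,0,0,0]
    - [-0.8,0,-0.83,0,0,0]

```text
time_s: 3.15
tcp_pos: [559.6, 403.0, 258.2]
eef_rot: [0.196, -0.194, 0.68, -0.679]
ft_force: [0.2, 0.3, -0.1]
opening: 1.003
```

```bash
python3 - <<'E'
from h import *
st(); go([559.3,399.5,168],122.06)
E
```

```text
t 3.15 tcp [559.6 403.  258.2] yaw -58.1 tilt [0.002 0.002] F [ 0.2  0.3 -0.1] op 1.003 q [0.56 0.46 1.24 0.   1.44 1.58]
row [0.06, 2.256, 0.072, 0.0, -0.02, -0.02] dist 90.0 q6 1.58
```

>>> arm_command:
  targets:
    - [0.06,0.7,0.07,0,0,0]
    - [0.06,1.4,0.07,0,0,0]
    - [0.06,2.0,0.07,0,0,0]
    - [0.06,2.25,0.07,0,0,0]
    - [0.06,2.25,0.07,0,0,0]
    - [0.06,2.25,0.07,0,0,0]

```text
time_s: 3.75
tcp_pos: [560.0, 399.2, 169.4]
eef_rot: [0.196, -0.193, 0.68, -0.679]
ft_force: [-0.5, -0.3, 1.3]
opening: 0.998
```

```bash
python3 - <<'E'
from h import *
st(); go([559.3,399.5,168],122.06)
t=cam("top");s=cam("scene")
crop(t,130,140,230,215,8,"pics/t_b.png");crop(s,380,200,500,300,6,"pics/s_b.png")
E
```

```text
t 3.75 tcp [560.  399.2 169.4] yaw -58.1 tilt [0.004 0.003] F [-0.5 -0.3  1.3] op 0.998 q [0.56 0.52 1.36 0.   1.25 1.57]
row [0.01, 0.035, -0.015, 0.0, -0.02, -0.03] dist 2.0 q6 1.57
```

View pics/s_b.png

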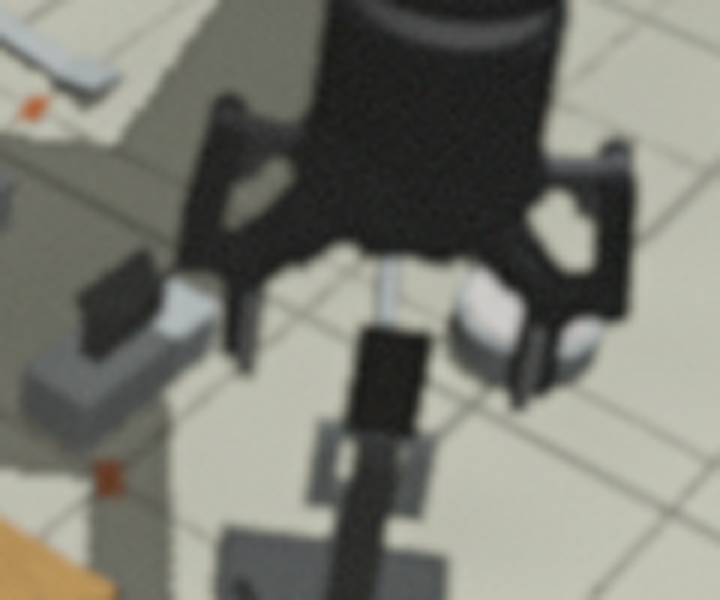

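>>> arm_command:
  targets:
    - [0,0.03,0,0,0,0]
    - [0,0.03,0,0,0,0]
    - [0,0.03,0,0,0,0]
    - [0,0.03,0,0,0,0]
    - [0,0.03,0,0,0,0]
    - [0,0.03,0,0,0,0]
  grip: 0
  squeeze: 40

```text
time_s: 4.45
tcp_pos: [560.3, 400.2, 169.3]
eef_rot: [0.197, -0.192, 0.681, -0.679]
ft_force: [-1.2, 1.1, 2.1]
opening: 0.298
```

```bash
python3 - <<'E'
from h import *
st(); go([559.3,399.5,168],122.06)
s=cam("scene")
crop(s,380,200,500,300,6,"pics/s_c.png")
E
```

```text
t 4.45 tcp [560.3 400.2 169.3] yaw -58.1 tilt [0.005 0.004] F [-1.2  1.1  2.1] op 0.298 q [0.56 0.52 1.36 0.   1.25 1.57]
row [0.03, 0.033, 0.002, 0.01, -0.02, -0.05] dist 2.0 q6 1.57
```

View pics/s_c.png

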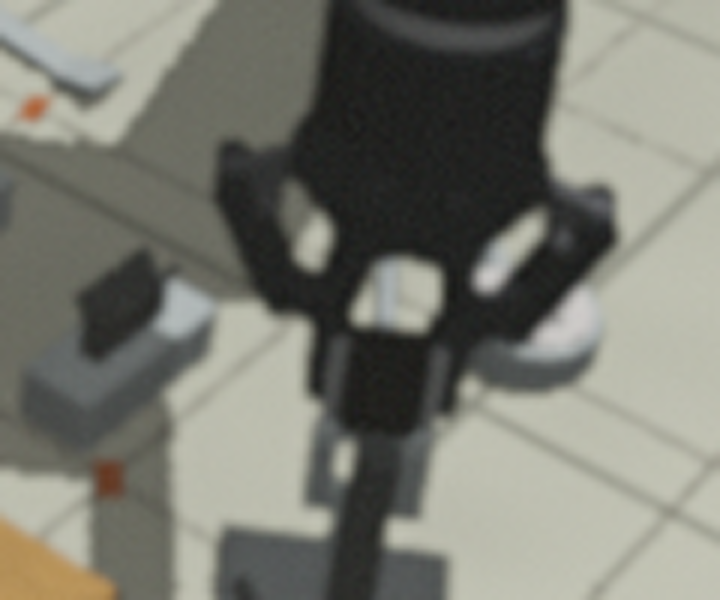

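```bash
python3 - <<'E'
from h import *
st(); p=sensors.read_state()["tcp_pos"]
go(p+[0,0,4]); go(p+[-62.4,-39.1,46.5])
E
```

```text
t 4.5 tcp [560.3 400.2 169.3] yaw -58.1 tilt [0.005 0.004] F [-0.5  0.8  2.5] op 0.299 q [0.56 0.52 1.36 0.   1.25 1.57]
row [-0.001, -0.1, -0.0, 0.0, 0.0, 0.0] dist 4.0 q6 1.57
row [1.833, -1.175, 0.004, 0.0, 0.0, 0.0] dist 87.0 q6 1.57
```

>>> arm_command:
  targets:
    - [0,-0.06,0,0,0,0]
    - [0,-0.12,0,0,0,0]
    - [0,-0.12,0,0,0,0]

```text
time_s: 4.8
tcp_pos: [560.4, 400.1, 174.2]
eef_rot: [0.197, -0.192, 0.681, -0.679]
ft_force: [0.2, 0.3, -1.0]
opening: 0.299
```

```bash
python3 - <<'E'
from h import *
st()
s=cam("scene")
crop(s,380,200,500,300,6,"pics/s_d.png")
E
```

```text
t 4.8 tcp [560.4 400.1 174.2] yaw -58.1 tilt [0.006 0.004] F [ 0.2  0.3 -1. ] op 0.299 q [0.56 0.52 1.36 0.   1.26 1.57]
```

View pics/s_d.png

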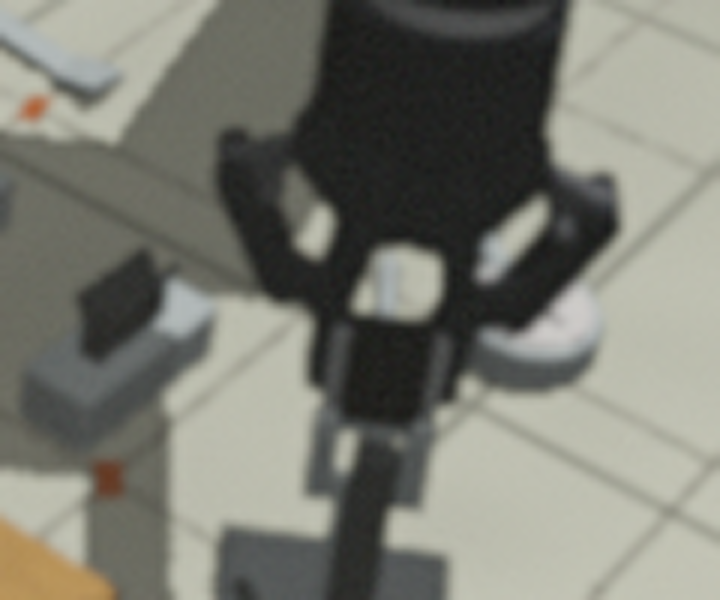

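>>> arm_command:
  targets:
    - [0.46,-0.26,0,0,0,0]
    - [0.92,-0.53,0,0,0,0]
    - [1.38,-0.79,0,0,0,0]
    - [1.83,-1.06,0,0,0,0]
    - [1.83,-1.06,0,0,0,0]
    - [1.83,-1.06,0,0,0,0]

```text
time_s: 5.45
tcp_pos: [498.3, 361.3, 216.3]
eef_rot: [0.197, -0.192, 0.681, -0.679]
ft_force: [0.7, 0.0, -1.5]
opening: 0.303
```

```bash
python3 - <<'E'
from h import *
st()
s=cam("scene");t=cam("top")
crop(s,380,200,500,300,6,"pics/s_e.png")
crop(t,130,140,280,240,5,"pics/t_e.png")
E
```

```text
t 5.45 tcp [498.3 361.3 216.3] yaw -58.1 tilt [0.007 0.005] F [ 0.7  0.  -1.5] op 0.303 q [0.56 0.39 1.48 0.   1.27 1.57]
```

View pics/s_e.png

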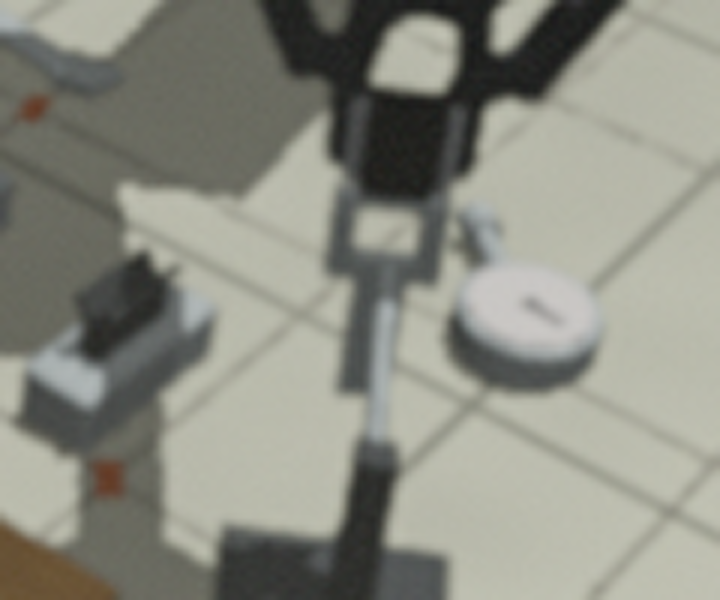

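View pics/t_e.png

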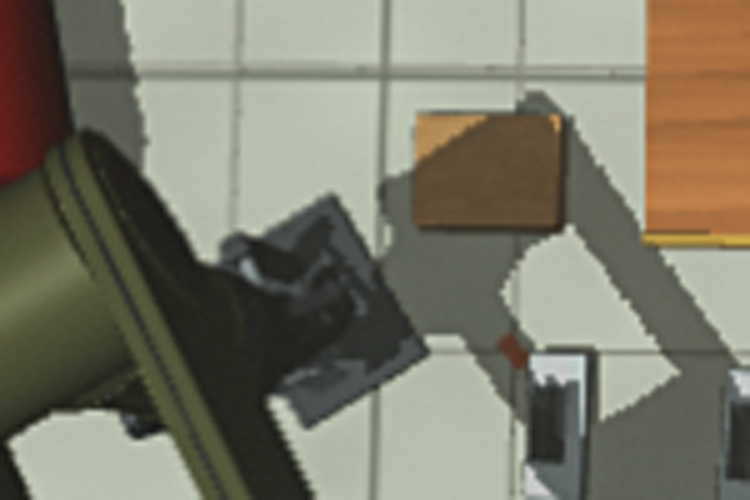

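```bash
python3 - <<'E'
from h import *
st(); go([472,239,235],-1); go([472,300,235],-58)
E
```

```text
t 5.55 tcp [498.6 361.5 215.5] yaw -58.1 tilt [0.006 0.004] F [-0.5  0.3 -0. ] op 0.293 q [0.56 0.39 1.48 0.   1.27 1.57]
row [2.18, -0.504, 2.247, -0.02, -7.13, -0.05] dist 127.0 q6 1.57
row [1.374, -0.498, 0.952, 0.0, -0.01, -0.05] dist 70.0 q6 1.57
```

>>> arm_command:
  targets:
    - [0.8,-0.5,0,0,0,0]
    - [1.4,-0.5,0.9,0,-1,0]
    - [2.2,-0.5,2.25,0,-2,0]
    - [2.2,-0.5,2.25,0,-3.1,0]
    - [2.2,-0.5,2.25,0,-4.1,0]
    - [2.2,-0.5,2.25,0,-5.1,0]
    - [2.2,-0.5,2.25,0,-6.1,0]
    - [2.2,-0.5,2.25,0,-7.1,0]

```text
time_s: 6.35
tcp_pos: [472.2, 238.5, 234.1]
eef_rot: [-0.498, 0.493, -0.504, 0.505]
ft_force: [0.7, -0.3, -1.0]
opening: 0.298
```

>>> arm_command:
  targets:
    - [0,0,0,0,0,0]
    - [0,0,0,0,0,0]

```text
time_s: 6.55
tcp_pos: [472.7, 238.7, 233.5]
eef_rot: [-0.497, 0.493, -0.505, 0.505]
ft_force: [-0.5, -0.3, -1.0]
opening: 0.296
```

```bash
python3 - <<'E'
from h import *
st()
go([472,239,235],-1)
s=cam("scene");t=cam("top")
crop(s,330,140,450,280,5,"pics/s_f.png")
crop(t,200,180,400,270,4,"pics/t_f.png")
E
```

```text
t 6.55 tcp [472.7 238.7 233.5] yaw -1.2 tilt [0.005 0.004] F [-0.5 -0.3 -1. ] op 0.296 q [0.39 0.26 1.63 0.   1.25 0.41]
row [-0.008, -0.038, -0.018, -0.03, -0.02, -0.03] dist 2.0 q6 0.41
```

View pics/s_f.png

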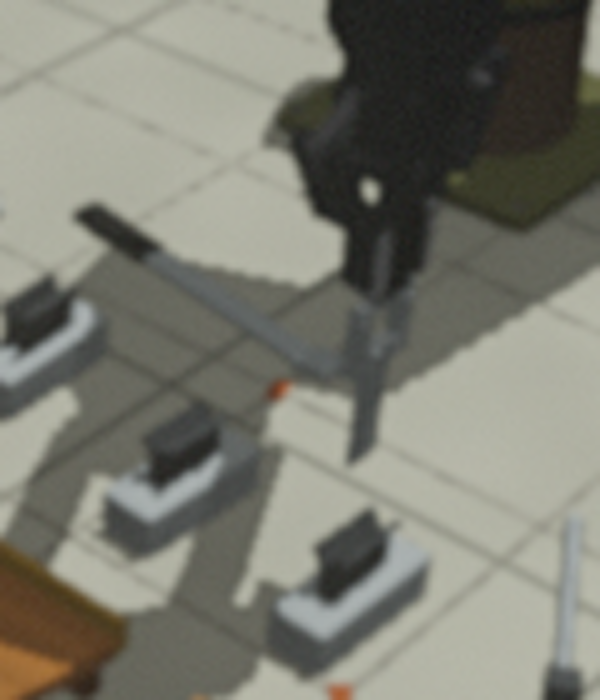

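View pics/t_f.png

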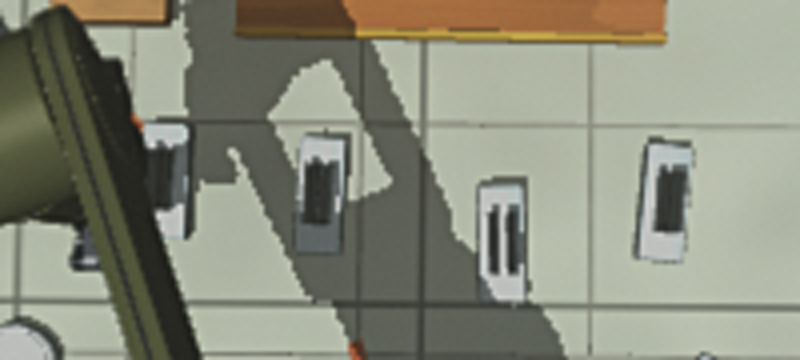

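```bash
python3 - <<'E'
from h import *
s=cam("scene")
st()
p=np.array([472.5,238.7])
for z in (100,105,110):
  for dx,dy in ((-10,-2),(-10,2),(10,-2),(10,2),(0,0)):
    print(z,dx,dy,(proj(s,[[*(p+[dx,dy]),z]])[0]*5+2-[330*5,140*5]).round(1))
crop(s,380,190,420,240,15,"pics/s_blade.png")
E
```

```text
t 6.7 tcp [472.4 238.6 233.9] yaw -1.1 tilt [0.005 0.004] F [ 0.2 -0.6 -0.7] op 0.301 q [0.39 0.26 1.63 0.   1.25 0.4 ]
100 -10 -2 [373.  457.8]
100 -10 2 [379.6 461.3]
100 10 -2 [348.5 476.4]
100 10 2 [355.1 480. ]
100 0 0 [364.1 468.8]
105 -10 -2 [373.9 449.8]
105 -10 2 [380.5 453.2]
105 10 -2 [349.3 468.3]
105 10 2 [356.  471.9]
105 0 0 [365.  460.8]
110 -10 -2 [374.8 441.7]
110 -10 2 [381.4 445.1]
110 10 -2 [350.2 460.2]
110 10 2 [356.9 463.8]
110 0 0 [365.9 452.7]
```

View pics/s_blade.png

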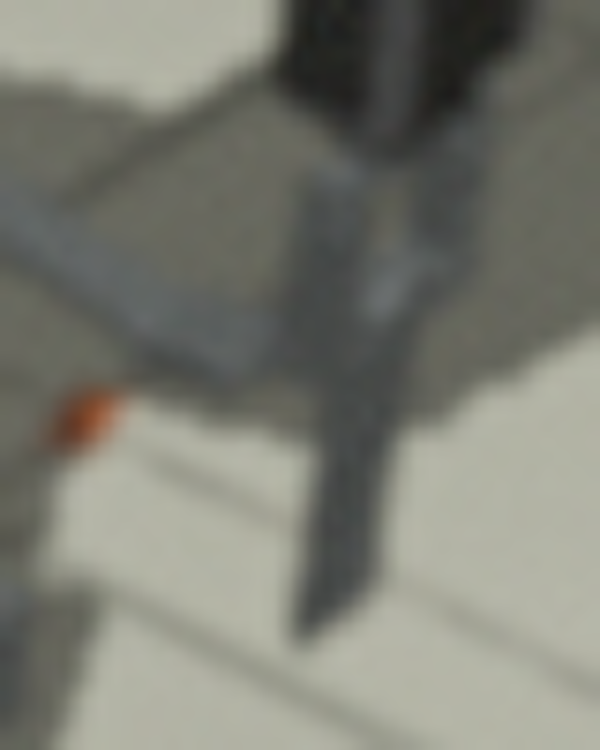

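```bash
python3 - <<'E'
from h import *
go([472,240.5,195],-1)
E
```

```text
row [-0.043, 0.972, -0.015, -0.03, -0.01, -0.03] dist 39.0 q6 0.4
```

>>> arm_command:
  targets:
    - [-0.04,0.4,0,0,0,0]
    - [-0.04,0.8,0,0,0,0]
    - [-0.04,0.97,0,0,0,0]
    - [-0.04,0.97,0,0,0,0]
    - [-0.04,0.97,0,0,0,0]

```text
time_s: 7.2
tcp_pos: [472.9, 240.5, 195.4]
eef_rot: [-0.497, 0.493, -0.504, 0.505]
ft_force: [-0.0, 0.6, -0.5]
opening: 0.297
```

```bash
python3 - <<'E'
from h import *
st()
s=cam("scene");t=cam("top")
crop(s,375,205,435,280,10,"pics/s_g.png")
E
```

```text
t 7.2 tcp [472.9 240.5 195.4] yaw -1.1 tilt [0.005 0.004] F [-0.   0.6 -0.5] op 0.297 q [0.39 0.3  1.69 0.   1.15 0.41]
```

View pics/s_g.png

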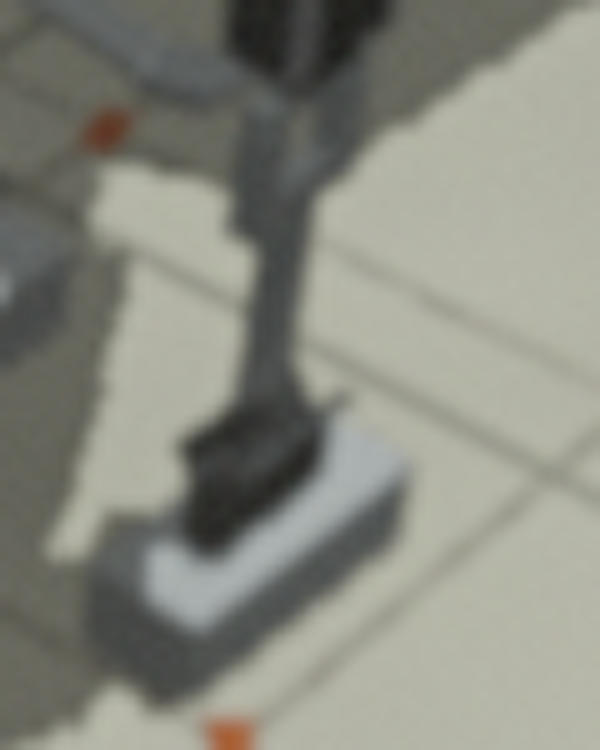

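>>> arm_command:
  targets:
    - [0,0.08,0,0,0,0]
    - [0,0.16,0,0,0,0]
    - [0,0.24,0,0,0,0]
    - [0,0.3,0,0,0,0]
    - [0,0.3,0,0,0,0]

```text
time_s: 7.8
tcp_pos: [473.1, 240.7, 183.4]
eef_rot: [-0.498, 0.493, -0.504, 0.505]
ft_force: [-0.6, 0.0, -1.8]
opening: 0.302
```

>>> arm_command:
  targets:
    - [0,0.05,0,0,0,0]
    - [0,0.1,0,0,0,0]
    - [0,0.1,0,0,0,0]

```text
time_s: 8.1
tcp_pos: [473.8, 241.6, 180.2]
eef_rot: [-0.499, 0.492, -0.505, 0.505]
ft_force: [-1.1, 2.0, 4.1]
opening: 0.298
```

```bash
python3 - <<'E'
from h import *
st()
E
```

```text
t 8.1 tcp [473.8 241.6 180.2] yaw -1.1 tilt [0.007 0.007] F [-1.1  2.   4.1] op 0.298 q [0.39 0.31 1.71 0.   1.12 0.41]
```

>>> arm_command:
  targets:
    - [-0.03,0,0,0,0,0]
    - [-0.03,0.03,0,0,0,0]
    - [-0.03,0.03,0,0,0,0]

```text
time_s: 8.4
tcp_pos: [473.9, 242.7, 180.1]
eef_rot: [-0.499, 0.492, -0.504, 0.505]
ft_force: [-1.7, -0.4, 9.0]
opening: 0.307
```

```bash
python3 - <<'E'
from h import *
for i in range(3): st()
E
```

```text
t 8.4 tcp [473.9 242.7 180.1] yaw -1.1 tilt [0.008 0.006] F [-1.7 -0.4  9. ] op 0.307 q [0.39 0.31 1.7  0.   1.12 0.41]
t 8.4 tcp [473.9 242.7 180.1] yaw -1.1 tilt [0.008 0.006] F [-1.7 -0.4  9. ] op 0.307 q [0.39 0.31 1.7  0.   1.12 0.41]
t 8.4 tcp [473.9 242.7 180.1] yaw -1.1 tilt [0.008 0.006] F [-1.7 -0.4  9. ] op 0.307 q [0.39 0.31 1.7  0.   1.12 0.41]
```

>>> arm_command:
  targets:
    - [0,-0.03,0,0,0,0]
    - [0.08,-0.03,0,0,0,0]
    - [0.08,-0.03,0,0,0,0]

```text
time_s: 8.7
tcp_pos: [473.9, 240.0, 181.4]
eef_rot: [-0.499, 0.491, -0.505, 0.505]
ft_force: [-1.5, 2.6, 2.8]
opening: 0.298
```

>>> arm_command:
  targets:
    - [-0.14,0,0,0,0,0]
    - [-0.14,0,0,0,0,0]

```text
time_s: 8.9
tcp_pos: [473.8, 245.0, 181.1]
eef_rot: [-0.499, 0.492, -0.504, 0.505]
ft_force: [-0.0, -2.5, 0.4]
opening: 0.3
```

```bash
python3 - <<'E'
from h import *
st()
s=cam("scene")
crop(s,375,205,435,280,10,"pics/s_h.png")
E
```

```text
t 8.9 tcp [473.8 245.  181.1] yaw -1.1 tilt [0.008 0.006] F [-0.  -2.5  0.4] op 0.3 q [0.4  0.31 1.7  0.   1.12 0.41]
```

View pics/s_h.png

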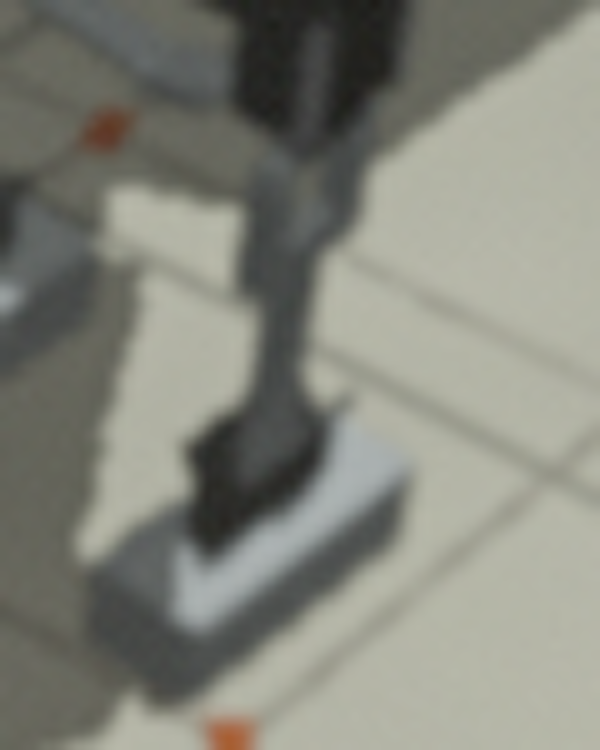

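```bash
python3 - <<'E'
from h import *
s=cam("scene")
V=cv2.resize(s["im"][205:280,375:435,::-1],None,fx=10,fy=10,interpolation=cv2.INTER_CUBIC)
def L(a,b,col):
    p=(proj(s,[a,b])-[375,205]+.5)*10
    cv2.line(V,*[tuple(int(v) for v in q) for q in p],col,1)
cx,cy=471.8,240
for y in (-7.5,7.5): L([cx-23,cy+y,60],[cx+23,cy+y,60],(0,0,255))
for y in (-18,18): L([cx-45,cy+y,30],[cx+45,cy+y,30],(255,0,0))
for x in (-45,45): L([cx+x,cy-18,30],[cx+x,cy+18,30],(255,0,0))
for y in (-2,2): L([473.8-10,243.7+y,54],[473.8+10,243.7+y,54],(0,255,0))
for x in (-10,10): L([473.8+x,243.7-2,54],[473.8+x,243.7-2,116],(0,255,0))
cv2.imwrite("pics/ov.png",V)
E
```

```text
(no output)
```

View pics/ov.png

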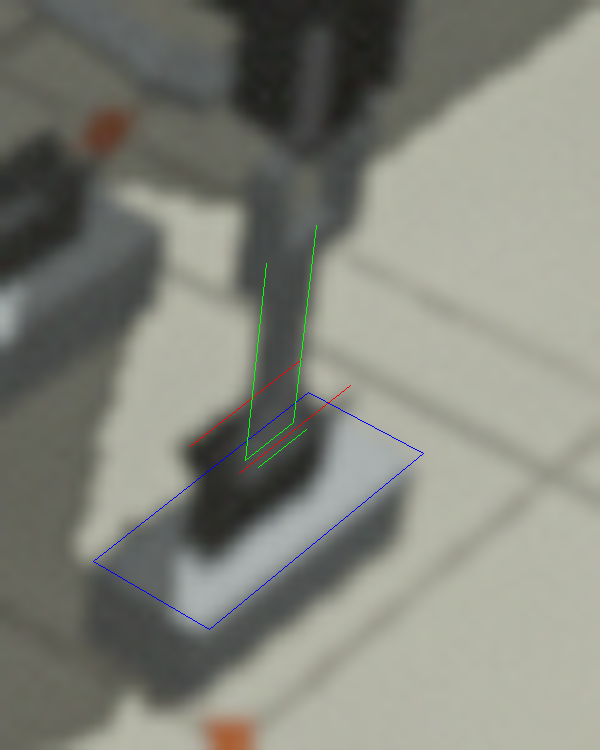

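>>> arm_command:
  targets:
    - [0.06,-0.05,0,0,0,0]
    - [0.06,-0.05,0,0,0,0]
    - [0.06,0.0,0,0,0,0]
    - [0.06,0.04,0,0,0,0]
    - [0.06,0.04,0,0,0,0]

```text
time_s: 9.5
tcp_pos: [474.1, 242.9, 180.2]
eef_rot: [-0.499, 0.491, -0.504, 0.505]
ft_force: [-0.6, -0.3, 4.8]
opening: 0.3
```

>>> arm_command:
  targets:
    - [0,0.04,0,0,0,0]
    - [0,0.04,0,0,0,0]

```text
time_s: 9.7
tcp_pos: [474.2, 243.1, 180.0]
eef_rot: [-0.499, 0.491, -0.504, 0.505]
ft_force: [-2.3, -1.1, 10.0]
opening: 0.296
```

>>> arm_command:
  targets:
    - [0,-0.3,0,0,0,0]
    - [0,-0.9,0,0,0,0]
    - [0,-1.5,0,0,0,0]
    - [0,-1.5,0,0,0,0]

```text
time_s: 10.1
tcp_pos: [475.7, 243.7, 243.1]
eef_rot: [-0.502, 0.489, -0.503, 0.506]
ft_force: [0.7, 1.2, -0.3]
opening: 0.295
```

```bash
python3 - <<'E'
from h import *
st()
t=cam("top")
for o in bars(t,vis="pics/bars2.png",vmin=60,rb=4): print(o[0].round(1),np.round(o[1:],1))
crop(t,200,180,400,270,4,"pics/t_i.png")
s=cam("scene");crop(s,260,160,440,280,4,"pics/s_i.png")
E
```

```text
t 10.1 tcp [475.7 243.7 243.1] yaw -1.1 tilt [0.016 0.01 ] F [ 0.7  1.2 -0.3] op 0.295 q [0.39 0.25 1.62 0.   1.26 0.41]
[473.1 237.   30. ] [ 1.7 92.7 39.3]
[427.9 137.3  30. ] [-2.9 93.2 39.6]
[427.1 -19.1  30. ] [ 2.2 94.5 39.5]
[ 460.  -143.5   30. ] [-5.8 92.1 39.5]
```

View pics/bars2.png

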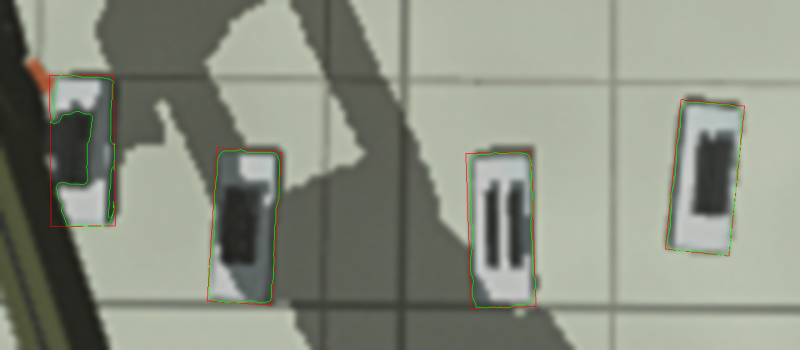

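View pics/s_i.png

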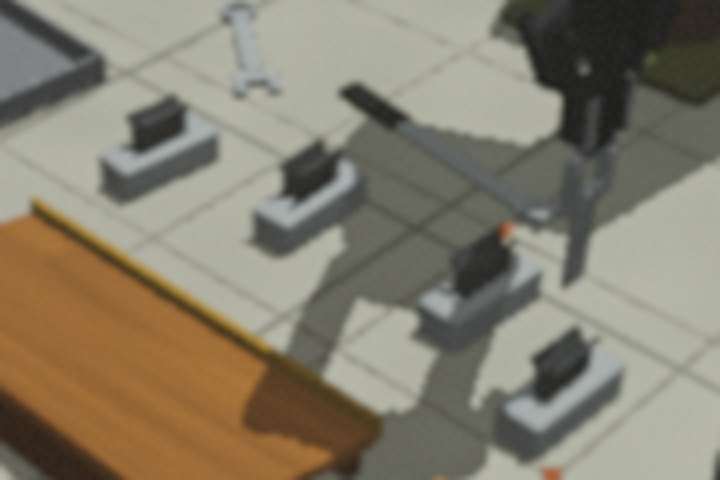

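```bash
python3 - <<'E'
from h import *
go([428.5,140.8,243],-2.9)
E
```

```text
row [2.571, -0.106, -1.079, -0.07, 0.23, -0.06] dist 112.0 q6 0.41
```

>>> arm_command:
  targets:
    - [0.9,-0.1,-0.4,0,0.1,0]
    - [1.7,-0.1,-0.7,-0.07,0.23,-0.06]
    - [2.57,-0.1,-1.08,-0.07,0.23,-0.06]
    - [2.57,-0.1,-1.08,-0.07,0.23,-0.06]
    - [2.57,-0.1,-1.08,-0.07,0.23,-0.06]
    - [2.57,-0.1,-1.08,-0.07,0.23,-0.06]

```text
time_s: 10.8
tcp_pos: [428.7, 141.3, 242.1]
eef_rot: [0.487, -0.487, 0.513, -0.512]
ft_force: [1.1, 1.2, -1.7]
opening: 0.296
```

```bash
python3 - <<'E'
from h import *
st()
go([428.5,140.8,196],-2.9)
E
```

```text
t 10.8 tcp [428.7 141.3 242.1] yaw -2.9 tilt [-0.001  0.   ] F [ 1.1  1.2 -1.7] op 0.296 q [0.22 0.14 1.76 0.   1.23 0.28]
row [0.012, 1.153, -0.004, 0.0, -0.01, -0.0] dist 46.0 q6 0.28
```

>>> arm_command:
  targets:
    - [0,0.4,0,0,0,0]
    - [0,0.8,0,0,0,0]
    - [0,1.15,0,0,0,0]
    - [0,1.15,0,0,0,0]
    - [0,1.15,0,0,0,0]

```text
time_s: 11.3
tcp_pos: [429.0, 142.0, 195.9]
eef_rot: [0.487, -0.488, 0.513, -0.512]
ft_force: [0.0, 0.1, -0.7]
opening: 0.293
```

```bash
cat >> h.py <<'E'
def ov(c,w,b,box,name,S=10):
    x0,y0,x1,y1=box
    V=cv2.resize(c["im"][y0:y1,x0:x1,::-1],None,fx=S,fy=S,interpolation=cv2.INTER_CUBIC)
    def L(a,b,col):
        p=(proj(c,[a,b])-[x0,y0]+.5)*S
        cv2.line(V,*[tuple(int(v) for v in q) for q in p],col,1)
    a=np.radians(w[2]);X=np.array([np.cos(a),np.sin(a),0]);Y=np.array([-X[1],X[0],0]);o=np.array([w[0],w[1],0.])
    P=lambda x,y,z:o+x*X+y*Y+[0,0,z]
    for y in (-7.5,7.5): L(P(-23,y,60),P(23,y,60),(0,0,255))
    for y in (-18,18): L(P(-45,y,30),P(45,y,30),(255,0,0))
    for x in (-45,45): L(P(x,-18,30),P(x,18,30),(255,0,0))
    if b is not None:
        b=np.array(b)
        for y in (-2,2): L(b-10*X+y*Y,b+10*X+y*Y,(0,255,0))
        for x in (-10,10): L(b+x*X,b+x*X+[0,0,62],(0,255,0))
    cv2.imwrite(name,V)
E
python3 - <<'E'
from h import *
st();p=sensors.read_state()["tcp_pos"]
s=cam("scene")
ov(s,(428,138.3,-2.9),p+[0,-2,-128],(355,190,415,260),"pics/ov2.png")
E
```

```text
t 11.3 tcp [429.  142.  195.9] yaw -2.9 tilt [-0.001  0.   ] F [ 0.   0.1 -0.7] op 0.293 q [0.23 0.19 1.83 0.   1.12 0.28]
```

View pics/ov2.png

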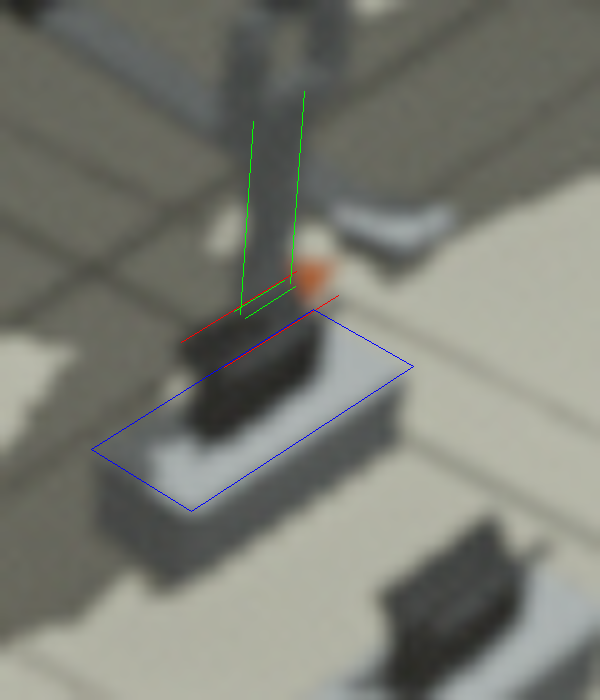

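>>> arm_command:
  targets:
    - [0,0.08,0,0,0,0]
    - [0,0.16,0,0,0,0]
    - [0,0.24,0,0,0,0]
    - [0,0.3,0,0,0,0]
    - [0,0.3,0,0,0,0]

```text
time_s: 11.85
tcp_pos: [429.0, 141.8, 184.1]
eef_rot: [0.487, -0.487, 0.513, -0.512]
ft_force: [0.7, 0.2, 0.1]
opening: 0.295
```

>>> arm_command:
  targets:
    - [0,0.05,0,0,0,0]
    - [0,0.1,0,0,0,0]
    - [0,0.1,0,0,0,0]

```text
time_s: 12.15
tcp_pos: [429.3, 142.1, 180.4]
eef_rot: [0.487, -0.487, 0.513, -0.512]
ft_force: [-0.2, 2.2, 2.5]
opening: 0.298
```

>>> arm_command:
  targets:
    - [-0.05,0.0,0,0,0,0]
    - [-0.05,0.03,0,0,0,0]
    - [-0.05,0.05,0,0,0,0]

```text
time_s: 12.45
tcp_pos: [429.6, 143.7, 179.9]
eef_rot: [-0.487, 0.487, -0.512, 0.513]
ft_force: [-4.2, -1.5, 19.8]
opening: 0.292
```

>>> arm_command:
  targets:
    - [0,-0.2,0,0,0,0]
    - [0,-0.8,0,0,0,0]
    - [0,-1.5,0,0,0,0]
    - [0,-1.5,0,0,0,0]

```text
time_s: 12.85
tcp_pos: [432.2, 144.5, 243.2]
eef_rot: [-0.49, 0.485, -0.511, 0.514]
ft_force: [0.7, 0.4, -1.0]
opening: 0.296
```

```bash
python3 - <<'E'
from h import *
st()
t=cam("top")
for v in (60,140):
  for o in bars(t,vis=f"pics/bars3_{v}.png",vmin=v,rb=4): print(o[0].round(1),np.round(o[1:],1))
go([427.5,-16.5,240],2.0)
E
```

```text
t 12.85 tcp [432.2 144.5 243.2] yaw -2.9 tilt [0.008 0.002] F [ 0.7  0.4 -1. ] op 0.296 q [ 0.23  0.14  1.76 -0.    1.23  0.28]
[508.3 236.9  30. ] [88.1 37.4 20.8]
[363.9 183.5  30. ] [-89.4  23.6  22.3]
[426.8 -19.5  30. ] [ 2.4 94.3 39. ]
[ 460.1 -143.6   30. ] [-5.8 92.3 39.3]
[508.6 238.4  30. ] [-89.5  34.5  16.9]
[456.  -32.8  30. ] [25.  36.1 13.8]
[ 458.8 -145.4   30. ] [-5.7 90.1 35.4]
row [4.017, 0.032, 0.113, -0.04, -0.61, -0.01] dist 161.0 q6 0.28
```

View pics/bars3_60.png

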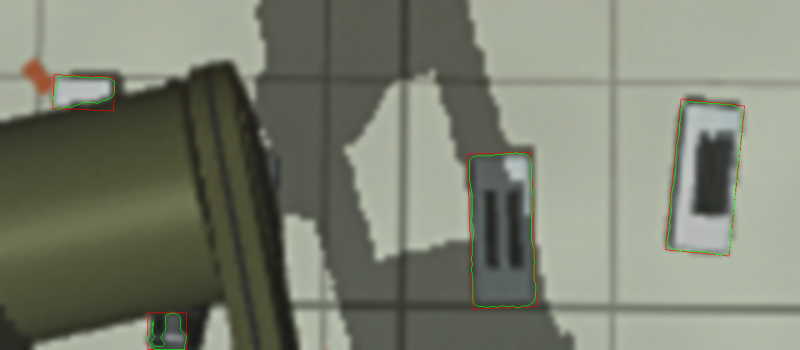

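>>> arm_command:
  targets:
    - [1.2,0,0,0,-0.2,0]
    - [2.4,0,0,-0.04,-0.4,0]
    - [3.6,0,0.1,-0.04,-0.6,0]
    - [4.02,0,0.11,-0.04,-0.6,0]
    - [4.02,0,0.11,-0.04,-0.6,0]
    - [4.02,0,0.11,-0.04,-0.6,0]
    - [4.02,0,0.11,-0.04,-0.6,0]

```text
time_s: 13.6
tcp_pos: [426.9, -15.7, 240.6]
eef_rot: [0.509, -0.508, 0.492, -0.49]
ft_force: [0.6, 0.0, -1.0]
opening: 0.298
```

```bash
python3 - <<'E'
from h import *
st()
go([427.5,-16.2,196],2.2)
E
```

```text
t 13.6 tcp [426.9 -15.7 240.6] yaw 2.0 tilt [-0.002  0.002] F [ 0.6  0.  -1. ] op 0.298 q [-0.14  0.11  1.81  0.    1.22 -0.17]
row [0.015, 1.115, 0.017, 0.01, -0.03, -0.01] dist 45.0 q6 -0.17
```

>>> arm_command:
  targets:
    - [0,0.4,0,0,0,0]
    - [0,0.8,0,0,0,0]
    - [0,1.1,0,0,0,0]
    - [0,1.1,0,0,0,0]
    - [0,1.1,0,0,0,0]

```text
time_s: 14.1
tcp_pos: [426.8, -14.7, 196.6]
eef_rot: [-0.509, 0.509, -0.492, 0.49]
ft_force: [0.5, 0.2, -0.5]
opening: 0.297
```

```bash
python3 - <<'E'
from h import *
st();p=sensors.read_state()["tcp_pos"]
s=cam("scene")
ov(s,(427.2,-19.4,2.2),p+[0,-2,-128],(310,160,370,230),"pics/ov3.png")
E
```

```text
t 14.1 tcp [426.8 -14.7 196.6] yaw 2.1 tilt [-0.002  0.002] F [ 0.5  0.2 -0.5] op 0.297 q [-0.13  0.16  1.88  0.    1.11 -0.17]
```

View pics/ov3.png

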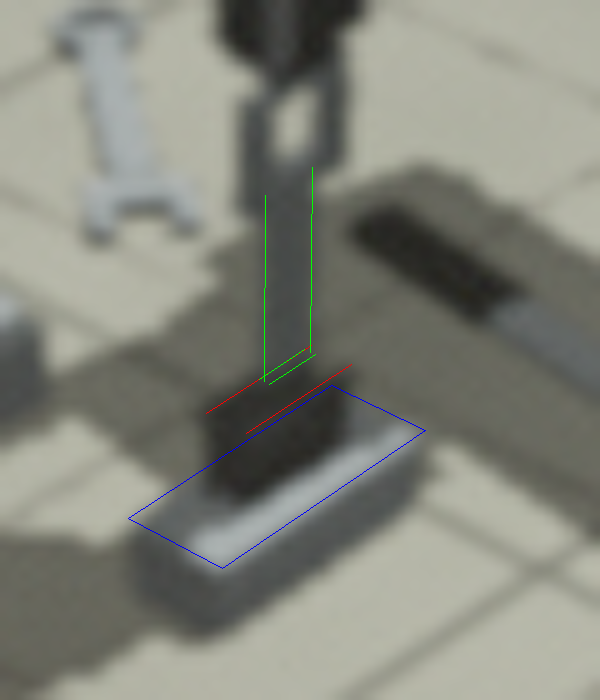

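>>> arm_command:
  targets:
    - [0.02,0.08,0,0,0,0]
    - [0.02,0.16,0,0,0,0]
    - [0.02,0.24,0,0,0,0]
    - [0.02,0.3,0,0,0,0]
    - [0.02,0.3,0,0,0,0]

```text
time_s: 14.65
tcp_pos: [426.9, -15.7, 184.6]
eef_rot: [0.509, -0.509, 0.492, -0.49]
ft_force: [0.3, 0.4, -0.9]
opening: 0.299
```

>>> arm_command:
  targets:
    - [0,0.05,0,0,0,0]
    - [0,0.1,0,0,0,0]
    - [0,0.1,0,0,0,0]

```text
time_s: 14.95
tcp_pos: [426.7, -15.7, 180.3]
eef_rot: [-0.509, 0.509, -0.492, 0.49]
ft_force: [-0.4, -0.2, -1.0]
opening: 0.302
```

No contact here at the depth where the others stopped; going on slowly.

>>> arm_command:
  targets:
    - [0,0.05,0,0,0,0]
    - [0,0.1,0,0,0,0]
    - [0,0.15,0,0,0,0]
    - [0,0.15,0,0,0,0]

```text
time_s: 15.35
tcp_pos: [426.4, -15.7, 174.0]
eef_rot: [-0.509, 0.509, -0.493, 0.49]
ft_force: [0.2, -0.1, -0.6]
opening: 0.297
```

>>> arm_command:
  targets:
    - [0,0.05,0,0,0,0]
    - [0,0.1,0,0,0,0]
    - [0,0.15,0,0,0,0]
    - [0,0.15,0,0,0,0]

```text
time_s: 15.75
tcp_pos: [426.1, -15.6, 167.7]
eef_rot: [-0.508, 0.509, -0.493, 0.489]
ft_force: [0.4, -0.3, -0.7]
opening: 0.299
```

>>> arm_command:
  targets:
    - [0,0.05,0,0,0,0]
    - [0,0.1,0,0,0,0]
    - [0,0.15,0,0,0,0]
    - [0,0.15,0,0,0,0]

```text
time_s: 16.15
tcp_pos: [425.9, -15.6, 161.4]
eef_rot: [-0.508, 0.509, -0.493, 0.489]
ft_force: [-0.5, -1.2, -1.9]
opening: 0.297
```

>>> arm_command:
  targets:
    - [0,0.03,0,0,0,0]
    - [0,0.06,0,0,0,0]
    - [0,0.06,0,0,0,0]

```text
time_s: 16.45
tcp_pos: [426.0, -15.6, 159.4]
eef_rot: [-0.508, 0.509, -0.493, 0.489]
ft_force: [-0.9, 0.9, 2.9]
opening: 0.296
```

>>> arm_command:
  targets:
    - [0,0.03,0,0,0,0]
    - [0,0.05,0,0,0,0]

```text
time_s: 16.65
tcp_pos: [426.3, -15.6, 159.2]
eef_rot: [-0.509, 0.509, -0.493, 0.49]
ft_force: [-4.8, 0.2, 24.3]
opening: 0.294
```

>>> arm_command:
  targets:
    - [0,-0.1,0,0,0,0]
    - [0,-0.6,0,0,0,0]
    - [0,-1.2,0,0,0,0]
    - [0,-2.1,0,0,0,0]
    - [0,-2.1,0,0,0,0]

```text
time_s: 17.15
tcp_pos: [429.8, -16.2, 247.3]
eef_rot: [0.51, -0.507, 0.49, -0.492]
ft_force: [1.1, 0.1, -1.1]
opening: 0.298
```

```bash
python3 - <<'E'
from h import *
st()
t=cam("top")
for v in (60,140):
  for o in bars(t,vis=f"pics/bars4_{v}.png",vmin=v,rb=4): print(o[0].round(1),np.round(o[1:],1))
go([459.2,-141.5,240],-5.7)
E
```

```text
t 17.15 tcp [429.8 -16.2 247.3] yaw 2.0 tilt [0.006 0.001] F [ 1.1  0.1 -1.1] op 0.298 q [-0.14  0.1   1.8   0.    1.23 -0.17]
[472.9 237.1  30. ] [-0.  91.9 40.1]
[427.7 137.4  30. ] [-2.4 92.8 39.8]
[ 476.9 -158.1   30. ] [25.8 74.6 34.2]
[455.3 240.   30. ] [ 1.2 56.8 34.4]
[496.6 238.5  30. ] [-1.2 39.8 35.2]
[427.9 139.2  30. ] [-3.  89.6 35.8]
[ 485.9 -155.4   30. ] [-4.1 34.2 20.5]
row [3.162, 0.129, 0.657, -0.02, 0.97, -0.01] dist 129.0 q6 -0.17
```

View pics/bars4_140.png

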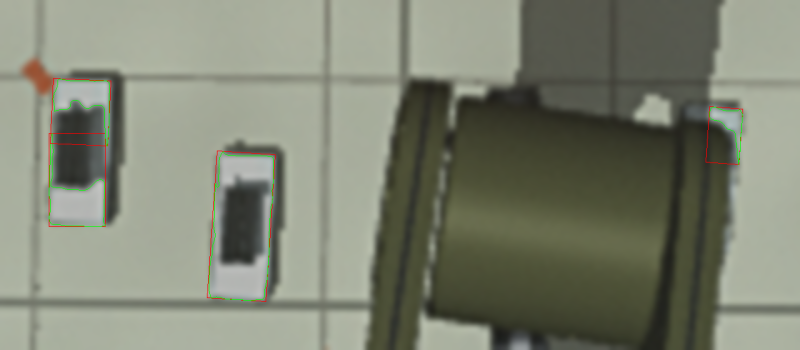

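>>> arm_command:
  targets:
    - [1.1,0.1,0.2,0,0.3,0]
    - [2.2,0.1,0.4,0,0.6,0]
    - [3.16,0.13,0.66,0,0.97,0]
    - [3.16,0.13,0.66,0,0.97,0]
    - [3.16,0.13,0.66,0,0.97,0]
    - [3.16,0.13,0.66,0,0.97,0]

```text
time_s: 17.8
tcp_pos: [458.1, -140.4, 238.8]
eef_rot: [0.475, -0.474, 0.525, -0.523]
ft_force: [-0.4, 0.6, -1.1]
opening: 0.295
```

```bash
python3 - <<'E'
from h import *
st()
go([459.2,-141.7,196],-5.7)
E
```

```text
t 17.8 tcp [ 458.1 -140.4  238.8] yaw -5.7 tilt [-0.     0.003] F [-0.4  0.6 -1.1] op 0.295 q [-0.39  0.19  1.72  0.    1.24 -0.29]
row [0.032, 1.07, 0.031, 0.0, -0.0, -0.02] dist 43.0 q6 -0.29
```

>>> arm_command:
  targets:
    - [0.03,0.4,0.03,0,0,0]
    - [0.03,0.8,0.03,0,0,0]
    - [0.03,1.07,0.03,0,0,0]
    - [0.03,1.07,0.03,0,0,0]
    - [0.03,1.07,0.03,0,0,0]

```text
time_s: 18.3
tcp_pos: [459.1, -140.9, 196.0]
eef_rot: [0.475, -0.474, 0.525, -0.523]
ft_force: [-0.3, -0.6, -0.4]
opening: 0.297
```

```bash
python3 - <<'E'
from h import *
st();p=sensors.read_state()["tcp_pos"]
s=cam("scene")
ov(s,(458.8,-145.4,-5.7),p+[0,-3.5,-129],(270,150,330,220),"pics/ov4.png")
E
```

```text
t 18.3 tcp [ 459.1 -140.9  196. ] yaw -5.7 tilt [-0.001  0.003] F [-0.3 -0.6 -0.4] op 0.297 q [-0.39  0.23  1.78  0.    1.13 -0.29]
```

View pics/ov4.png

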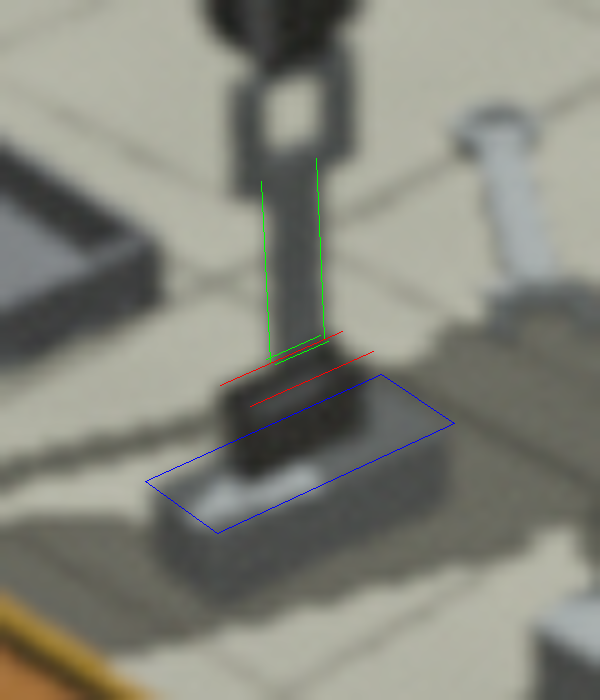

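>>> arm_command:
  targets:
    - [0,0.08,0,0,0,0]
    - [0,0.16,0,0,0,0]
    - [0,0.24,0,0,0,0]
    - [0,0.3,0,0,0,0]
    - [0,0.3,0,0,0,0]

```text
time_s: 18.85
tcp_pos: [459.2, -141.1, 184.0]
eef_rot: [0.475, -0.474, 0.525, -0.523]
ft_force: [-0.3, 0.6, -0.5]
opening: 0.298
```

>>> arm_command:
  targets:
    - [0,0.03,0,0,0,0]
    - [0,0.06,0,0,0,0]
    - [0,0.06,0,0,0,0]

```text
time_s: 19.15
tcp_pos: [459.1, -141.1, 181.5]
eef_rot: [0.475, -0.474, 0.525, -0.523]
ft_force: [0.0, -0.7, -1.6]
opening: 0.297
```

>>> arm_command:
  targets:
    - [0,0.03,0,0,0,0]
    - [0,0.04,0,0,0,0]

```text
time_s: 19.35
tcp_pos: [459.4, -141.2, 180.4]
eef_rot: [0.475, -0.474, 0.525, -0.523]
ft_force: [-1.6, 0.5, 6.9]
opening: 0.298
```

>>> arm_command:
  targets:
    - [-0.03,-0.03,0,0,0,0]
    - [-0.03,0,0,0,0,0]
    - [-0.03,0.01,0,0,0,0]

```text
time_s: 19.65
tcp_pos: [459.9, -140.5, 180.4]
eef_rot: [0.475, -0.474, 0.524, -0.524]
ft_force: [-0.8, -0.6, 6.2]
opening: 0.297
```

>>> arm_command:
  targets:
    - [0.06,-0.03,0,0,0,0]
    - [0.06,0,0,0,0,0]
    - [0.06,0.01,0,0,0,0]

```text
time_s: 19.95
tcp_pos: [459.8, -142.2, 180.4]
eef_rot: [0.476, -0.473, 0.525, -0.524]
ft_force: [-0.8, 3.7, 7.4]
opening: 0.299
```

>>> arm_command:
  targets:
    - [-0.03,-0.2,0,0,0,0]
    - [0,-0.8,0,0,0,0]
    - [0,-1.8,0,0,0,0]
    - [0,-1.8,0,0,0,0]

```text
time_s: 20.35
tcp_pos: [462.8, -143.8, 257.2]
eef_rot: [-0.477, 0.472, -0.522, 0.527]
ft_force: [2.3, -0.4, -0.6]
opening: 0.298
```

```bash
python3 - <<'E'
from h import *
st()
go([460,230,260],-58.1)
E
```

```text
t 20.35 tcp [ 462.8 -143.8  257.2] yaw -5.7 tilt [ 0.011 -0.   ] F [ 2.3 -0.4 -0.6] op 0.298 q [-0.39  0.17  1.69  0.    1.27 -0.29]
row [-9.293, -0.074, -0.997, -0.07, 6.55, -0.04] dist 374.0 q6 -0.29
```

>>> arm_command:
  targets:
    - [-1.2,0,-0.1,0,0.8,0]
    - [-2.4,0,-0.2,0,1.7,0]
    - [-3.6,0,-0.4,0,2.6,0]
    - [-4.8,0,-0.5,0,3.5,0]
    - [-6,0,-0.6,0,4.4,0]
    - [-7.2,0,-0.8,0,5.3,0]
    - [-8.3,0,-0.9,0,6.1,0]
    - [-9.3,-0.1,-1,-0.07,6.55,0]

```text
time_s: 21.15
tcp_pos: [458.7, 230.3, 260.0]
eef_rot: [0.194, -0.192, 0.681, -0.679]
ft_force: [1.8, 0.7, -0.5]
opening: 0.297
```

>>> arm_command:
  targets:
    - [0,0,0,0,0,0]
    - [0,0,0,0,0,0]

```text
time_s: 21.35
tcp_pos: [458.0, 231.2, 259.3]
eef_rot: [0.194, -0.194, 0.681, -0.679]
ft_force: [-0.3, 0.1, -1.1]
opening: 0.299
```

```bash
python3 - <<'E'
from h import *
st()
x=np.array([-.734*1,0,0])
go([478,348.6,226],-58.1)
E
```

```text
t 21.35 tcp [458.  231.2 259.3] yaw -58.1 tilt [-0.     0.002] F [-0.3  0.1 -1.1] op 0.299 q [0.38 0.22 1.62 0.   1.3  1.4 ]
row [-1.974, 0.838, -2.225, 0.01, -0.0, -0.01] dist 124.0 q6 1.4
```

>>> arm_command:
  targets:
    - [-0.7,0.2,-0.8,0,0,0]
    - [-1.4,0.5,-1.6,0,0,0]
    - [-1.97,0.8,-2.22,0,0,0]
    - [-1.97,0.8,-2.22,0,0,0]
    - [-1.97,0.8,-2.22,0,0,0]

```text
time_s: 21.85
tcp_pos: [477.8, 346.8, 226.4]
eef_rot: [0.194, -0.195, 0.68, -0.68]
ft_force: [0.2, -0.2, -1.8]
opening: 0.298
```

```bash
python3 - <<'E'
from h import *
st()
go([498.3,361.3,216.3],-58.1)
s=cam("scene");crop(s,380,180,480,290,6,"pics/s_k.png")
E
```

```text
t 21.85 tcp [477.8 346.8 226.4] yaw -58.1 tilt [-0.002 -0.   ] F [ 0.2 -0.2 -1.8] op 0.298 q [0.56 0.35 1.51 0.   1.28 1.57]
row [-0.628, 0.251, -0.037, 0.01, 0.0, 0.01] dist 27.0 q6 1.57
```

View pics/s_k.png

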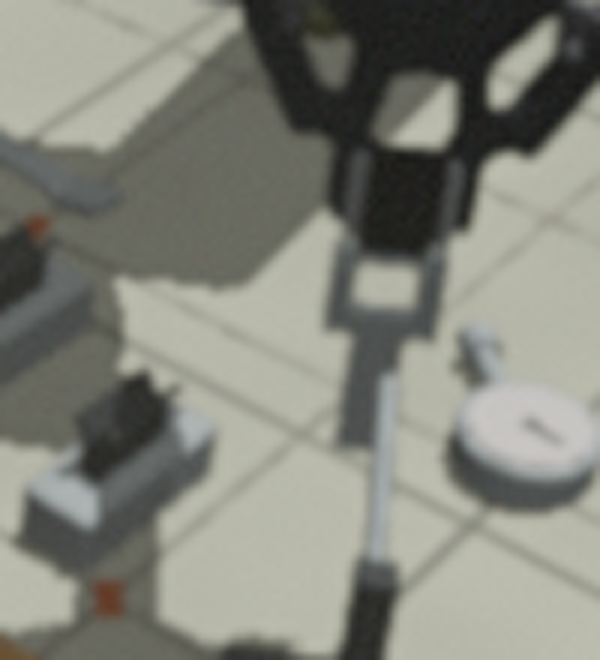

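>>> arm_command:
  targets:
    - [-0.3,0.1,-0.02,0,0,0]
    - [-0.63,0.25,-0.04,0,0,0]
    - [-0.63,0.25,-0.04,0,0,0]
    - [-0.63,0.25,-0.04,0,0,0]

```text
time_s: 22.3
tcp_pos: [498.8, 360.6, 216.6]
eef_rot: [0.193, -0.195, 0.68, -0.68]
ft_force: [0.4, -0.8, -1.5]
opening: 0.298
```

```bash
python3 - <<'E'
from h import *
st()
go([498.3,361.3,216.3],-58.1);go([560.4,400.1,174.5],-58.1)
E
```

```text
t 22.3 tcp [498.8 360.6 216.6] yaw -58.2 tilt [-0.002 -0.   ] F [ 0.4 -0.8 -1.5] op 0.298 q [0.56 0.39 1.47 0.   1.28 1.57]
row [0.002, 0.007, -0.021, 0.01, -0.01, 0.01] dist 1.0 q6 1.57
row [-1.831, 1.048, -0.026, 0.01, -0.01, 0.01] dist 84.0 q6 1.57
```

>>> arm_command:
  targets:
    - [-0.3,0.17,-0.03,0,0,0]
    - [-0.6,0.34,-0.03,0,0,0]
    - [-0.9,0.52,-0.03,0,0,0]
    - [-0.9,0.52,-0.03,0,0,0]

```text
time_s: 22.7
tcp_pos: [530.0, 381.4, 193.8]
eef_rot: [-0.193, 0.195, -0.68, 0.68]
ft_force: [-0.3, -0.9, -1.4]
opening: 0.3
```

```bash
python3 - <<'E'
from h import *
st()
go([558.8,399.1,175.5],-58.1)
s=cam("scene");crop(s,380,180,480,290,6,"pics/s_l.png")
E
```

```text
t 22.7 tcp [530.  381.4 193.8] yaw -58.2 tilt [-0.003 -0.001] F [-0.3 -0.9 -1.4] op 0.3 q [0.56 0.46 1.41 0.   1.27 1.57]
row [-0.846, 0.454, 0.004, 0.01, -0.01, 0.02] dist 38.0 q6 1.57
```

View pics/s_l.png

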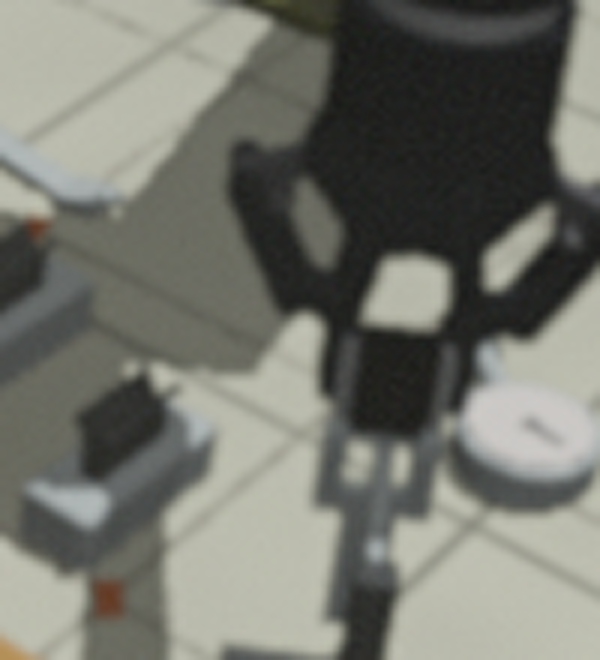

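>>> arm_command:
  targets:
    - [-0.3,0.16,0,0,0,0]
    - [-0.6,0.32,0,0,0,0]
    - [-0.83,0.45,0,0,0,0]
    - [-0.83,0.45,0,0,0,0]

```text
time_s: 23.15
tcp_pos: [558.4, 398.9, 174.7]
eef_rot: [-0.192, 0.195, -0.68, 0.68]
ft_force: [0.3, -1.4, -0.9]
opening: 0.293
```

```bash
python3 - <<'E'
from h import *
st()
go([559.5,399.6,170],-58.1)
E
```

```text
t 23.15 tcp [558.4 398.9 174.7] yaw -58.2 tilt [-0.004 -0.002] F [ 0.3 -1.4 -0.9] op 0.293 q [0.56 0.52 1.35 0.   1.27 1.57]
row [-0.034, 0.118, 0.001, 0.01, -0.01, 0.03] dist 5.0 q6 1.57
```

>>> arm_command:
  targets:
    - [-0.03,0.03,0,0,0,0]
    - [-0.03,0.07,0,0,0,0]
    - [-0.03,0.1,0,0,0,0]
    - [-0.03,0.1,0,0,0,0]

```text
time_s: 23.55
tcp_pos: [559.1, 399.5, 171.0]
eef_rot: [-0.192, 0.195, -0.68, 0.68]
ft_force: [0.3, -0.1, -1.1]
opening: 0.303
```

>>> arm_command:
  targets:
    - [0,0.02,0,0,0,0]
    - [0,0.03,0,0,0,0]

```text
time_s: 23.75
tcp_pos: [559.2, 399.6, 170.6]
eef_rot: [-0.193, 0.195, -0.68, 0.68]
ft_force: [0.1, -0.0, 2.2]
opening: 0.297
```

>>> arm_command:
  targets:
    - [0,0.02,0,0,0,0]
    - [0,0.02,0,0,0,0]

```text
time_s: 23.95
tcp_pos: [559.5, 399.7, 170.3]
eef_rot: [0.193, -0.195, 0.68, -0.68]
ft_force: [-1.0, -0.3, 1.9]
opening: 0.297
```

```bash
python3 - <<'E'
from h import *
st()
s=cam("scene");crop(s,380,200,480,310,6,"pics/s_m.png")
E
```

```text
t 23.95 tcp [559.5 399.7 170.3] yaw -58.2 tilt [-0.002 -0.   ] F [-1.  -0.3  1.9] op 0.297 q [0.56 0.53 1.36 0.   1.26 1.57]
```

View pics/s_m.png

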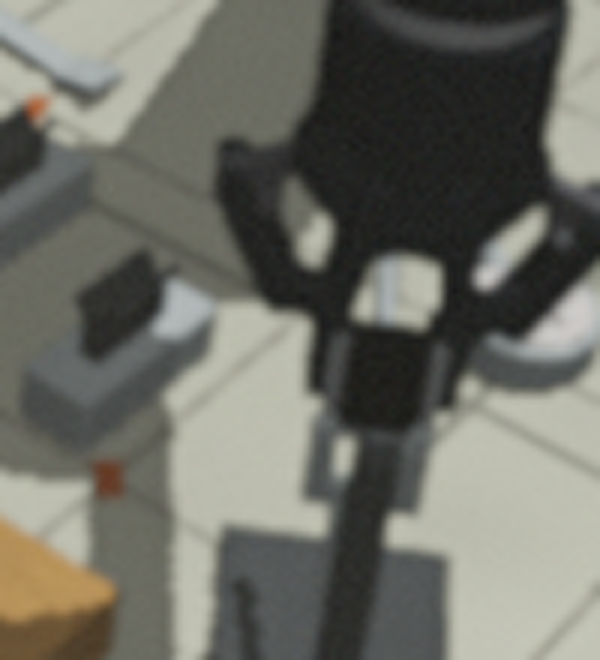

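>>> arm_command:
  targets:
    - [0,0,0,0,0,0]
    - [0,0,0,0,0,0]
    - [0,0,0,0,0,0]
    - [0,0,0,0,0,0]
    - [0,0,0,0,0,0]
  grip: 0.8

```text
time_s: 24.5
tcp_pos: [559.4, 399.6, 170.1]
eef_rot: [0.193, -0.195, 0.68, -0.68]
ft_force: [0.4, 0.2, 0.1]
opening: 0.8
```

```bash
python3 - <<'E'
from h import *
st()
s=cam("scene");crop(s,380,200,480,310,6,"pics/s_n.png")
E
```

```text
t 24.5 tcp [559.4 399.6 170.1] yaw -58.2 tilt [-0.003 -0.001] F [0.4 0.2 0.1] op 0.8 q [0.56 0.53 1.36 0.   1.26 1.57]
```

View pics/s_n.png

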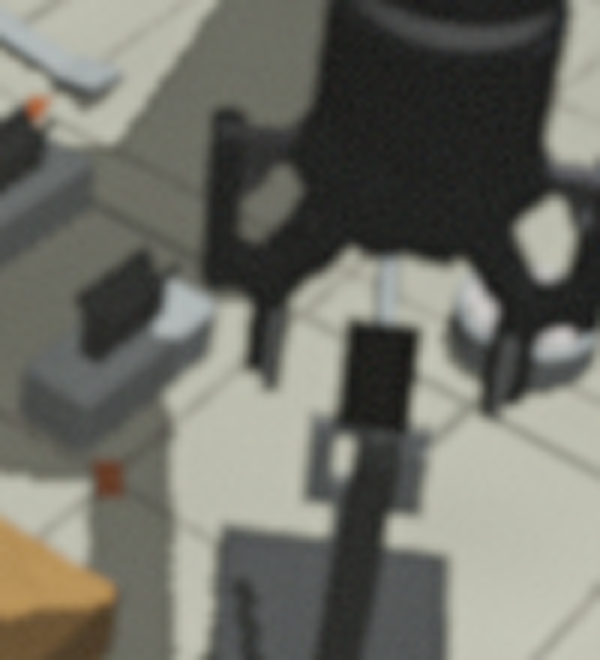

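>>> arm_command:
  targets:
    - [0,-0.5,0,0,0,0]
    - [0,-1.5,0,0,0,0]
    - [0,-2.3,0,0,0,0]
    - [0,-2.3,0,0,0,0]
    - [0,-2.3,0,0,0,0]
  grip: 1

```text
time_s: 25.05
tcp_pos: [560.0, 400.0, 263.3]
eef_rot: [0.194, -0.194, 0.68, -0.68]
ft_force: [0.3, -0.2, -0.5]
opening: 0.998
```

```bash
python3 - <<'E'
from h import *
st()
t=cam("top")
crop(t,245,125,385,205,5,"pics/t_shelf.png");crop(t,400,155,475,260,6,"pics/t_tray.png")
for v in (60,140):
  for o in bars(t,vis=f"pics/bars5_{v}.png",vmin=v,rb=4): print(o[0].round(1),np.round(o[1:],1))
E
```

```text
t 25.05 tcp [560.  400.  263.3] yaw -58.2 tilt [-0.     0.001] F [ 0.3 -0.2 -0.5] op 0.998 q [0.56 0.46 1.23 0.   1.45 1.57]
[472.9 236.8  30. ] [-0.9 91.8 40.1]
[426.8 137.8  30. ] [-2.  93.3 39.7]
[427.5 -19.5  30. ] [ 2.3 93.  38.4]
[ 460.  -143.6   30. ] [-5.9 92.2 39.4]
[447.1 239.3  30. ] [-0.1 40.3 35.7]
[427.2 -19.   30. ] [ 2.3 89.4 37.4]
[ 459.2 -144.9   30. ] [-6.  90.8 36.7]
```

View pics/t_shelf.png

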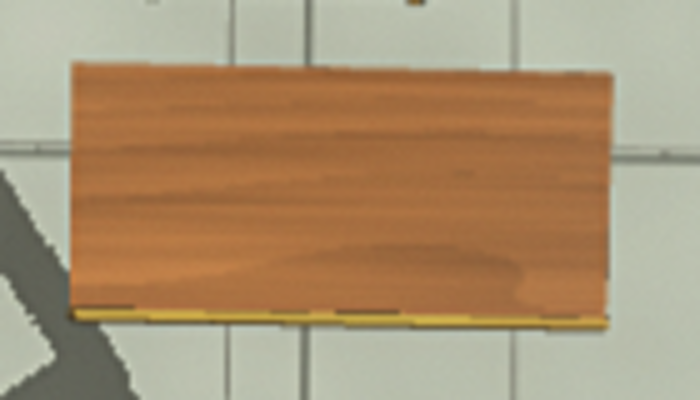

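View pics/t_tray.png

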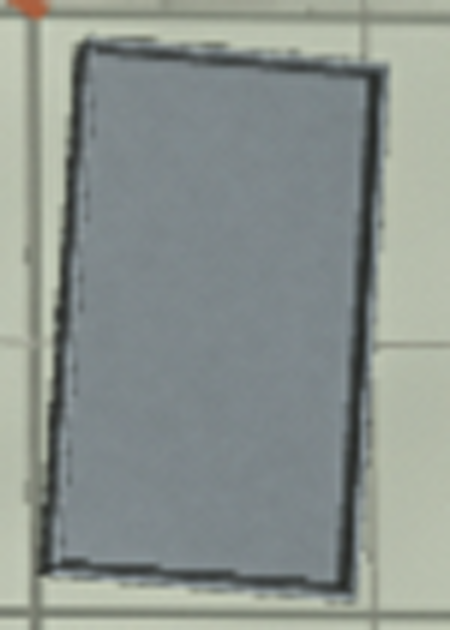

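View pics/bars5_140.png

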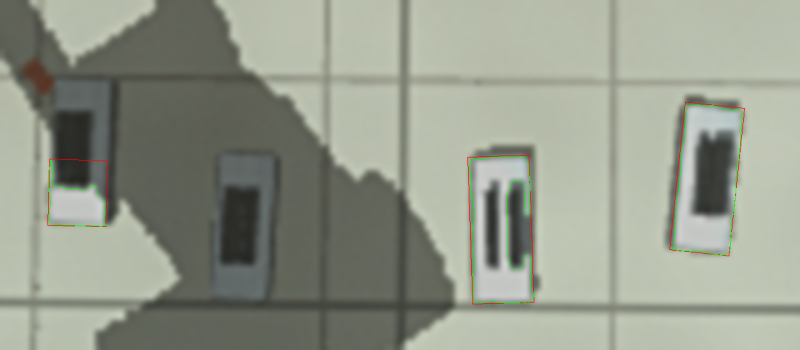

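```bash
python3 - <<'E'
from h import *
t=cam("top")
f=lambda l,s,o:[((x+.5)/s-.5+o[0],(y+.5)/s-.5+o[1]) for x,y in l]
T=onz(t,f([(82,41),(387,66),(354,600),(40,574)],6,(400,155)),28);print(T.round(1),T.mean(0))
print([np.linalg.norm(T[i]-T[i-1]).round() for i in range(4)],[np.degrees(np.arctan2(*(a)[[1,0]])).round(2) for a in (T[0]-T[3],T[1]-T[2],T[0]-T[1],T[3]-T[2])])
F=onz(t,f([(71,62),(613,72)],5,(245,125)),58);B=onz(t,f([(69,321),(608,330)],5,(245,125)),43)
print(F.round(1),B.round(1))
E
```

```text
[[ 674.2 -292.2   28. ]
 [ 663.  -451.3   28. ]
 [ 387.3 -429.7   28. ]
 [ 399.5 -268.4   28. ]] [ 530.99705775 -360.40275289   28.        ]
[np.float64(276.0), np.float64(160.0), np.float64(277.0), np.float64(162.0)] [np.float64(-4.95), np.float64(-4.49), np.float64(86.0), np.float64(85.68)]
[[ 738.8  184.5   58. ]
 [ 736.  -145.2   58. ]] [[ 582.2  184.4   43. ]
 [ 579.8 -143.8   43. ]]
```

```bash
python3 - <<'E'
from h import *
go([472.5,239,150],-91)
E
```

```text
row [3.934, 2.789, 2.267, -0.0, 4.1, 0.04] dist 213.0 q6 1.57
```

>>> arm_command:
  targets:
    - [1,0,0.6,0,0.8,0]
    - [2,0,1.2,0,1.6,0]
    - [3,0.3,1.8,0,2.4,0]
    - [3.93,1,2.27,0,3.2,0]
    - [3.93,1.8,2.27,0,4.1,0]
    - [3.93,2.8,2.27,0,4.1,0]
    - [3.93,2.8,2.27,0,4.1,0]
    - [3.93,2.8,2.27,0,4.1,0]

```text
time_s: 25.95
tcp_pos: [471.7, 238.6, 148.5]
eef_rot: [0.009, -0.003, -0.706, 0.708]
ft_force: [0.2, 0.6, 0.0]
opening: 1.005
```

```bash
python3 - <<'E'
from h import *
st()
go([472.5,239,26],-91)
s=cam("scene");crop(s,340,140,460,280,5,"pics/s_p.png")
t=cam("top");crop(t,150,160,260,240,7,"pics/t_p.png")
E
```

```text
t 25.95 tcp [471.7 238.6 148.5] yaw -91.0 tilt [-0.008 -0.003] F [0.2 0.6 0. ] op 1.005 q [ 0.39  0.35  1.74 -0.    1.06  1.98]
row [-0.046, 3.062, -0.021, -0.03, 0.0, 0.06] dist 122.0 q6 1.98
```

View pics/s_p.png

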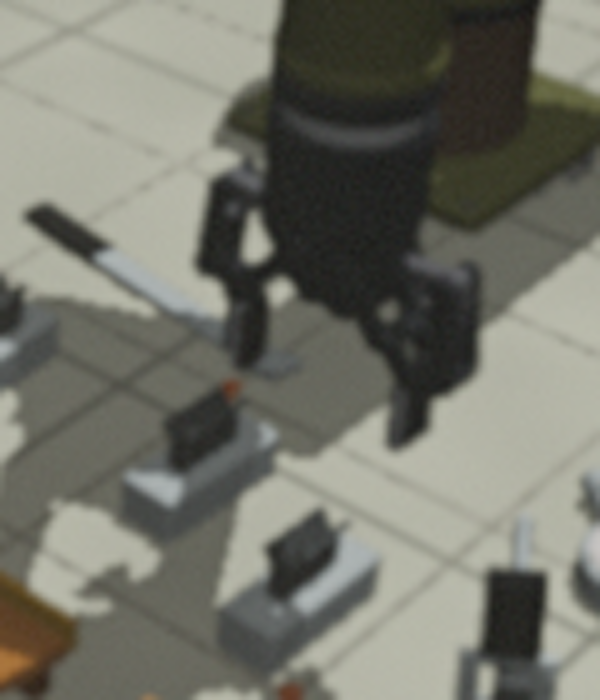

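>>> arm_command:
  targets:
    - [-0.05,0.8,-0.02,-0.03,0,0.06]
    - [-0.05,1.6,-0.02,-0.03,0,0.06]
    - [-0.05,2.1,-0.02,-0.03,0,0.06]
    - [-0.05,2.1,-0.02,-0.03,0,0.06]

```text
time_s: 26.45
tcp_pos: [475.0, 240.4, 65.8]
eef_rot: [-0.005, 0.007, 0.708, -0.706]
ft_force: [-0.9, -0.4, 0.1]
opening: 0.998
```

```bash
python3 - <<'E'
from h import *
st()
go([472.5,239,26],-91)
s=cam("scene");crop(s,340,170,460,290,5,"pics/s_q.png")
E
```

```text
t 26.45 tcp [475.  240.4  65.8] yaw -90.9 tilt [0.003 0.002] F [-0.9 -0.4  0.1] op 0.998 q [0.39 0.46 1.83 0.   0.85 1.98]
row [0.066, 0.994, 0.037, 0.01, 0.01, -0.02] dist 40.0 q6 1.98
```

View pics/s_q.png

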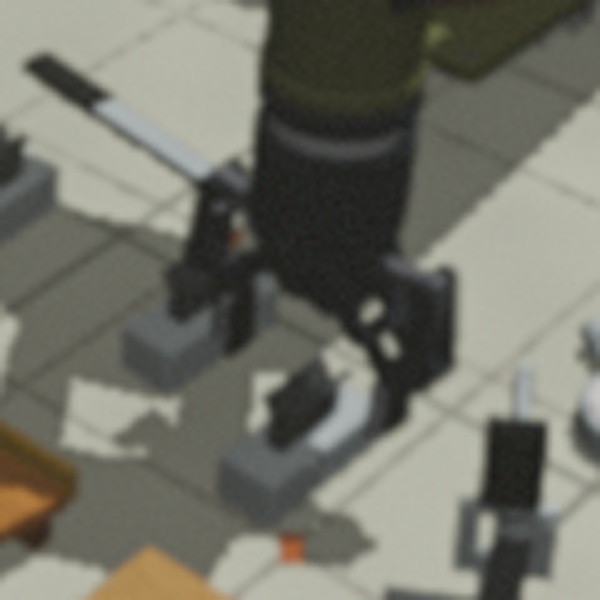

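>>> arm_command:
  targets:
    - [0.06,0.3,0.03,0,0,0]
    - [0.06,0.6,0.03,0,0,0]
    - [0.06,0.9,0.03,0,0,0]
    - [0.06,0.97,0.03,0,0,0]
    - [0.06,0.97,0.03,0,0,0]

```text
time_s: 27.0
tcp_pos: [473.7, 239.7, 27.9]
eef_rot: [-0.004, 0.007, 0.708, -0.706]
ft_force: [0.2, 0.6, 0.1]
opening: 0.998
```

>>> arm_command:
  targets:
    - [0,0,0,0,0,0]
    - [0,0,0,0,0,0]
    - [0,0,0,0,0,0]
    - [0,0,0,0,0,0]
    - [0,0,0,0,0,0]
  grip: 0
  squeeze: 60

```text
time_s: 27.5
tcp_pos: [474.0, 239.6, 28.5]
eef_rot: [-0.004, 0.008, 0.708, -0.706]
ft_force: [-0.7, -0.9, 4.1]
opening: 0.407
```

```bash
python3 - <<'E'
from h import *
st()
s=cam("scene");crop(s,340,170,460,290,5,"pics/s_r.png")
E
```

```text
t 27.5 tcp [474.  239.6  28.5] yaw -90.9 tilt [0.006 0.003] F [-0.7 -0.9  4.1] op 0.407 q [0.39 0.52 1.86 0.   0.76 1.97]
```

View pics/s_r.png

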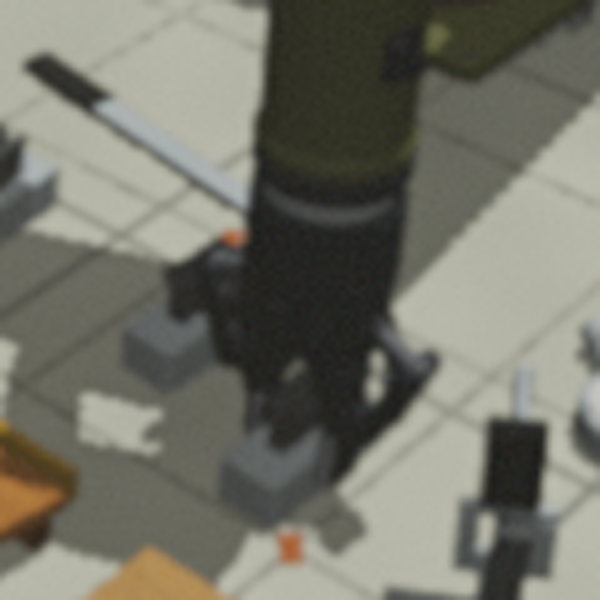

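>>> arm_command:
  targets:
    - [0,-0.1,0,0,0,0]
    - [0,-0.5,0,0,0,0]
    - [0,-1.5,0,0,0,0]
    - [0,-2.7,0,0,0,0]
    - [0,-2.7,0,0,0,0]

```text
time_s: 28.05
tcp_pos: [477.1, 241.1, 141.8]
eef_rot: [-0.0, 0.011, 0.71, -0.705]
ft_force: [1.8, 1.0, -4.6]
opening: 0.409
```

```bash
python3 - <<'E'
from h import *
st()
go([500,0,140],-70);go([590,-250,150],-4.5)
E
```

```text
t 28.05 tcp [477.1 241.1 141.8] yaw -90.9 tilt [0.016 0.007] F [ 1.8  1.  -4.6] op 0.409 q [0.39 0.36 1.75 0.   1.02 1.98]
row [-0.668, 0.012, 6.017, 0.03, -2.62, -0.12] dist 242.0 q6 1.98
row [-3.022, -0.246, 12.228, -0.04, -10.8, -0.13] dist 504.0 q6 1.98
```

>>> arm_command:
  targets:
    - [-0.2,-0.1,1,0,-0.9,0]
    - [-0.4,-0.2,2.1,0,-1.9,0]
    - [-0.7,-0.2,3.2,0,-2.9,0]
    - [-1,-0.2,4.3,0,-3.9,0]
    - [-1.4,-0.2,5.4,0,-4.9,0]
    - [-1.8,-0.2,6.5,0,-5.9,0]
    - [-2.2,-0.2,7.6,0,-6.9,0]
    - [-2.6,-0.2,8.7,0,-7.8,0]

```text
time_s: 28.85
tcp_pos: [572.9, -106.2, 147.0]
eef_rot: [0.369, -0.358, 0.607, -0.606]
ft_force: [1.2, 0.1, -4.4]
opening: 0.406
```

```bash
python3 - <<'E'
from h import *
st()
go([610.8,-366.7,140],-4.5)
E
```

```text
t 28.85 tcp [ 572.9 -106.2  147. ] yaw -28.2 tilt [0.012 0.009] F [ 1.2  0.1 -4.4] op 0.406 q [-0.26  0.41  1.64  0.01  1.08  0.22]
row [5.295, 0.131, 3.909, -0.07, -2.96, -0.08] dist 263.0 q6 0.22
```

>>> arm_command:
  targets:
    - [1,0,0.7,0,-0.7,0]
    - [2,0,1.5,0,-1.5,0]
    - [3,0,2.2,-0.07,-2.3,-0.08]
    - [4,0,3,-0.07,-2.96,-0.08]
    - [5,0.1,3.7,-0.07,-2.96,-0.08]
    - [5.3,0.1,3.9,-0.07,-2.96,-0.08]
    - [5.3,0.1,3.9,-0.07,-2.96,-0.08]
    - [5.3,0.1,3.9,-0.07,-2.96,-0.08]

```text
time_s: 29.65
tcp_pos: [609.0, -365.4, 138.9]
eef_rot: [0.48, -0.48, 0.521, -0.517]
ft_force: [-0.8, -0.1, -4.1]
opening: 0.406
```

```bash
python3 - <<'E'
from h import *
st()
go([610.8,-366.7,60],-4.5)
s=cam("scene");crop(s,170,100,320,230,5,"pics/s_s.png")
E
```

```text
t 29.65 tcp [ 609.  -365.4  138.9] yaw -4.5 tilt [-0.004  0.004] F [-0.8 -0.1 -4.1] op 0.406 q [-0.6   0.58  1.33  0.    1.23 -0.52]
row [0.037, 1.972, 0.056, 0.03, -0.01, -0.03] dist 79.0 q6 -0.52
```

View pics/s_s.png

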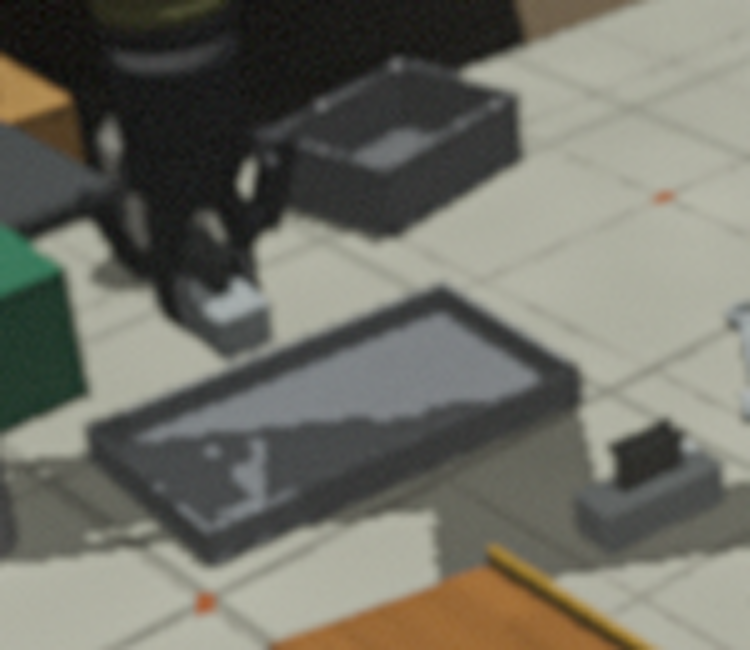

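>>> arm_command:
  targets:
    - [0.03,0.8,0.05,0.03,0,-0.03]
    - [0.03,1.6,0.05,0.03,0,-0.03]
    - [0.03,2.0,0.05,0.03,0,-0.03]
    - [0.03,2.2,0.05,0.03,0,-0.03]
    - [0.03,2.2,0.05,0.03,0,-0.03]

```text
time_s: 30.2
tcp_pos: [610.5, -364.4, 50.5]
eef_rot: [0.48, -0.48, 0.519, -0.518]
ft_force: [-0.3, 1.0, -4.7]
opening: 0.407
```

```bash
python3 - <<'E'
from h import *
st()
go([610.8,-366.7,34.5],-4.5)
s=cam("scene");crop(s,170,100,320,230,5,"pics/s_t.png")
E
```

```text
t 30.2 tcp [ 610.5 -364.4   50.5] yaw -4.4 tilt [-0.001  0.001] F [-0.3  1.  -4.7] op 0.407 q [-0.6   0.67  1.42  0.    1.06 -0.52]
row [0.058, 0.4, 0.012, 0.01, 0.01, -0.01] dist 16.0 q6 -0.52
```

View pics/s_t.png

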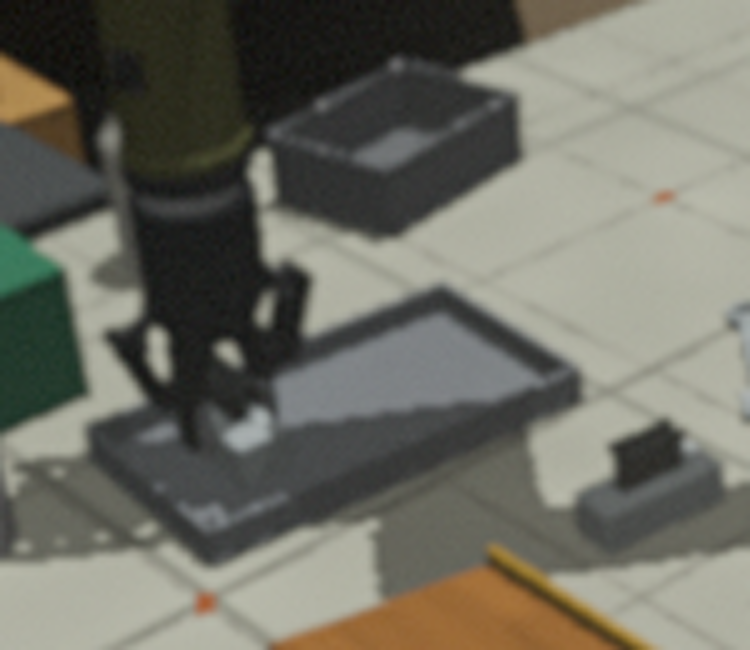

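>>> arm_command:
  targets:
    - [0.03,0.15,0.01,0,0,0]
    - [0.03,0.3,0.01,0,0,0]
    - [0.03,0.38,0.01,0,0,0]
    - [0.03,0.38,0.01,0,0,0]

```text
time_s: 30.65
tcp_pos: [611.2, -366.3, 36.2]
eef_rot: [-0.48, 0.48, -0.519, 0.519]
ft_force: [0.1, -0.4, -4.9]
opening: 0.405
```

>>> arm_command:
  targets:
    - [0,0.03,0,0,0,0]
    - [0,0.03,0,0,0,0]

```text
time_s: 30.85
tcp_pos: [611.1, -366.4, 34.9]
eef_rot: [-0.48, 0.48, -0.519, 0.519]
ft_force: [0.3, -0.1, -5.3]
opening: 0.408
```

>>> arm_command:
  targets:
    - [0,0.03,0,0,0,0]
    - [0,0.03,0,0,0,0]

```text
time_s: 31.05
tcp_pos: [611.2, -366.5, 33.8]
eef_rot: [-0.48, 0.48, -0.519, 0.519]
ft_force: [0.5, -0.7, -3.9]
opening: 0.414
```

>>> arm_command:
  targets:
    - [0,0.02,0,0,0,0]
    - [0,0.02,0,0,0,0]

```text
time_s: 31.25
tcp_pos: [611.2, -366.6, 33.6]
eef_rot: [-0.48, 0.48, -0.519, 0.519]
ft_force: [-0.3, -0.6, -1.2]
opening: 0.408
```

Touching the floor. Release and rise.

>>> arm_command:
  targets:
    - [0,0,0,0,0,0]
    - [0,0,0,0,0,0]
    - [0,0,0,0,0,0]
    - [0,0,0,0,0,0]
  grip: 0.7

```text
time_s: 31.65
tcp_pos: [611.6, -366.7, 34.0]
eef_rot: [-0.48, 0.48, -0.519, 0.52]
ft_force: [-0.1, -1.2, 0.8]
opening: 0.7
```

>>> arm_command:
  targets:
    - [0,-0.5,0,0,0,0]
    - [0,-1.5,0,0,0,0]
    - [0,-2.7,0,0,0,0]
    - [0,-2.7,0,0,0,0]

```text
time_s: 32.05
tcp_pos: [615.8, -369.6, 150.4]
eef_rot: [-0.482, 0.479, -0.513, 0.525]
ft_force: [1.8, -0.6, 0.9]
opening: 0.699
```

```bash
python3 - <<'E'
from h import *
st()
s=cam("scene");crop(s,170,100,320,230,5,"pics/s_u.png")
t=cam("top")
for v in (60,140):
  for o in bars(t,vis=f"pics/bars6_{v}.png",vmin=v,rb=4): print(o[0].round(1),np.round(o[1:],1))
go([500,-80,140],-60)
E
```

```text
t 32.05 tcp [ 615.8 -369.6  150.4] yaw -4.5 tilt [ 0.014 -0.009] F [ 1.8 -0.6  0.9] op 0.699 q [-0.6   0.57  1.32  0.    1.23 -0.52]
[427.7 137.2  30. ] [-2.9 92.5 39.3]
[426.9 -19.5  30. ] [ 2.6 94.3 38.5]
[ 459.8 -143.4   30. ] [-6.  91.4 39.8]
[427.3 138.7  30. ] [-2.9 91.6 36.4]
[427.3 -19.   30. ] [ 0.8 90.3 37.4]
row [-6.944, 0.07, -3.364, -0.05, 6.94, 0.0] dist 309.0 q6 -0.52
```

View pics/s_u.png

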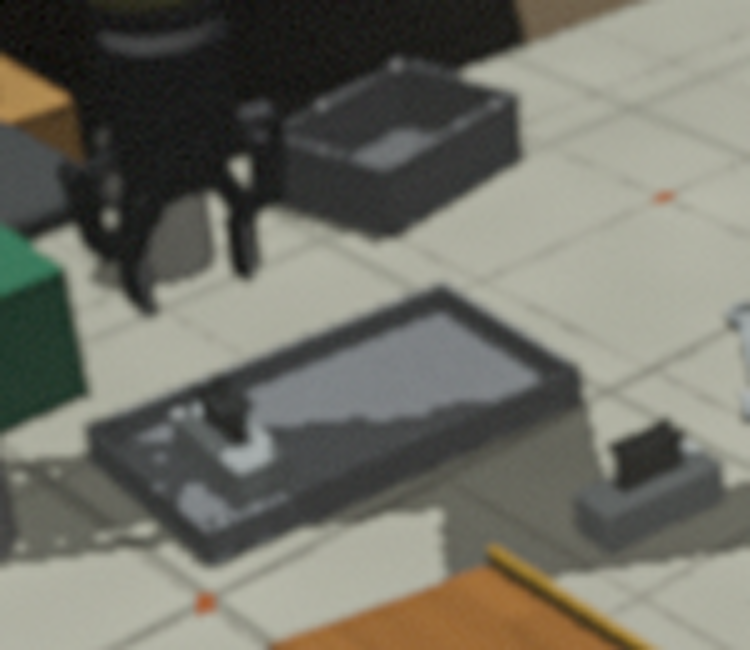

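View pics/bars6_60.png

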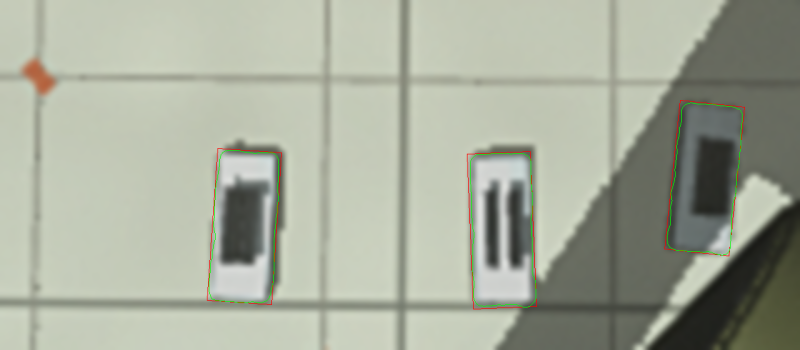

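```bash
python3 - <<'E'
from h import *
go([459.2,-144.7,140],-5.9+90)
E
```

```text
row [-5.252, 0.07, -4.255, -0.01, -11.07, 0.05] dist 270.0 q6 -0.52
```

>>> arm_command:
  targets:
    - [-0.8,0,-0.6,0,-1,0]
    - [-1.6,0,-1.3,0,-2,0]
    - [-2.4,0,-1.9,0,-3,0]
    - [-3.2,0,-2.6,0,-4,0]
    - [-4,0,-3.2,0,-5,0]
    - [-4.8,0,-3.9,0,-6,0]
    - [-5.25,0,-4.25,0,-7,0]
    - [-5.25,0,-4.25,0,-8,0]
  grip: 1

```text
time_s: 32.95
tcp_pos: [454.3, -141.0, 140.9]
eef_rot: [-0.683, 0.683, -0.184, 0.182]
ft_force: [0.3, -0.1, -0.3]
opening: 0.998
```

```bash
python3 - <<'E'
from h import *
st();go([459.2,-144.7,120],-5.9+90)
E
```

```text
t 32.95 tcp [ 454.3 -141.   140.9] yaw 60.0 tilt [-0.002  0.   ] F [ 0.3 -0.1 -0.3] op 0.998 q [-0.39  0.29  1.86 -0.    0.99 -1.44]
row [0.153, 0.523, -0.018, 0.0, -3.01, -0.01] dist 22.0 q6 -1.44
```

>>> arm_command:
  targets:
    - [0.15,0.5,0,0,-1,0]
    - [0.15,0.5,0,0,-2,0]
    - [0.15,0.5,0,0,-3,0]
    - [0.15,0.5,0,0,-3,0]
    - [0.15,0.5,0,0,-3,0]

```text
time_s: 33.45
tcp_pos: [458.6, -143.7, 120.0]
eef_rot: [0.706, -0.706, 0.04, -0.037]
ft_force: [0.1, -0.6, -0.2]
opening: 0.999
```

```bash
python3 - <<'E'
from h import *
st();go([459.2,-144.7,27.5],-5.9+90)
t=cam("top");crop(t,330,190,400,260,8,"pics/t_w4.png")
s=cam("scene");crop(s,250,120,350,240,5,"pics/s_w4.png")
E
```

```text
t 33.45 tcp [ 458.6 -143.7  120. ] yaw 83.8 tilt [-0.004  0.001] F [ 0.1 -0.6 -0.2] op 0.999 q [-0.39  0.33  1.88 -0.    0.94 -1.85]
row [0.027, 2.312, -0.026, -0.0, -0.04, -0.03] dist 92.0 q6 -1.85
```

View pics/s_w4.png

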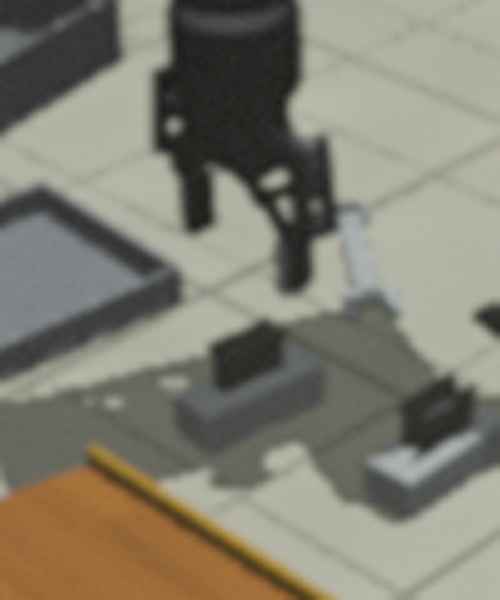

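>>> arm_command:
  targets:
    - [0.03,0.8,-0.03,0,0,0]
    - [0.03,1.5,-0.03,0,0,-0.03]
    - [0.03,1.9,-0.03,0,0,-0.03]
    - [0.03,2.2,-0.03,0,0,-0.03]
    - [0.03,2.3,-0.03,0,0,-0.03]
    - [0.03,2.3,-0.03,0,0,-0.03]

```text
time_s: 34.15
tcp_pos: [459.6, -145.1, 28.0]
eef_rot: [0.706, -0.706, 0.038, -0.038]
ft_force: [0.1, -0.1, -0.9]
opening: 1.005
```

>>> arm_command:
  targets:
    - [0,0,0,0,0,0]
    - [0,0,0,0,0,0]
    - [0,0,0,0,0,0]
    - [0,0,0,0,0,0]
    - [0,0,0,0,0,0]
  grip: 0

```text
time_s: 34.65
tcp_pos: [460.0, -145.1, 28.9]
eef_rot: [0.706, -0.706, 0.038, -0.039]
ft_force: [-1.1, 0.6, 4.7]
opening: 0.408
```

>>> arm_command:
  targets:
    - [0,-0.1,0,0,0,0]
    - [0,-0.5,0,0,0,0]
    - [0,-1.5,0,0,0,0]
    - [0,-2.7,0,0,0,0]
    - [0,-2.7,0,0,0,0]

```text
time_s: 35.15
tcp_pos: [463.6, -146.6, 142.2]
eef_rot: [-0.705, 0.707, -0.034, 0.043]
ft_force: [2.1, -0.5, -5.0]
opening: 0.404
```

```bash
python3 - <<'E'
from h import *
st();go([531,-360.4,140],-4.5)
s=cam("scene");crop(s,250,100,350,220,5,"pics/s_w4b.png")
E
```

```text
t 35.15 tcp [ 463.6 -146.6  142.2] yaw 83.8 tilt [ 0.012 -0.004] F [ 2.1 -0.5 -5. ] op 0.404 q [-0.39  0.3   1.85  0.    0.98 -1.86]
row [2.252, 0.099, -5.13, -0.05, 11.04, 0.09] dist 224.0 q6 -1.86
```

View pics/s_w4b.png

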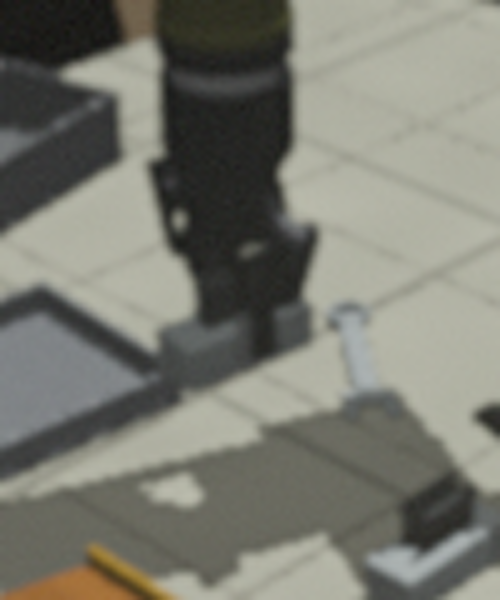

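>>> arm_command:
  targets:
    - [0.3,0,-0.7,0,1,0]
    - [0.6,0,-1.4,0,2,0]
    - [0.9,0,-2.1,0,3,0]
    - [1.2,0,-2.8,0,4,0]
    - [1.5,0.1,-3.5,0,5,0]
    - [1.8,0.1,-4.2,0,6,0]
    - [2.1,0.1,-4.9,0,7,0.1]
    - [2.25,0.1,-5.13,0,8,0.1]

```text
time_s: 36.0
tcp_pos: [529.0, -362.5, 133.9]
eef_rot: [0.578, -0.576, 0.411, -0.406]
ft_force: [0.4, 0.5, -5.9]
opening: 0.408
```

```bash
python3 - <<'E'
from h import *
st();go([531,-360.4,120],-4.5)
E
```

```text
t 36.0 tcp [ 529.  -362.5  133.9] yaw 19.4 tilt [-0.004  0.006] F [ 0.4  0.5 -5.9] op 0.408 q [-0.67  0.5   1.51  0.    1.14 -1.01]
row [-0.029, 0.348, 0.065, 0.03, 2.98, -0.05] dist 14.0 q6 -1.01
```

>>> arm_command:
  targets:
    - [0,0.3,0.06,0,1,0]
    - [0,0.3,0.06,0,2,0]
    - [0,0.3,0.06,0,3,-0.05]
    - [0,0.3,0.06,0,3,-0.05]
    - [0,0.3,0.06,0,3,-0.05]

```text
time_s: 36.5
tcp_pos: [530.0, -360.6, 119.8]
eef_rot: [0.479, -0.482, 0.521, -0.517]
ft_force: [0.2, 0.9, -6.0]
opening: 0.411
```

```bash
python3 - <<'E'
from h import *
st();go([531,-360.4,36],-4.5)
E
```

```text
t 36.5 tcp [ 530.  -360.6  119.8] yaw -4.5 tilt [-0.007  0.002] F [ 0.2  0.9 -6. ] op 0.411 q [-0.66  0.52  1.52 -0.    1.11 -0.58]
row [-0.006, 2.095, 0.039, 0.05, 0.01, -0.01] dist 84.0 q6 -0.58
```

>>> arm_command:
  targets:
    - [0,0.8,0.03,0.05,0,0]
    - [0,1.5,0.03,0.05,0,0]
    - [0,1.9,0.03,0.05,0,0]
    - [0,2.09,0.03,0.05,0,0]
    - [0,2.09,0.03,0.05,0,0]
    - [0,2.09,0.03,0.05,0,0]

```text
time_s: 37.1
tcp_pos: [531.2, -361.0, 36.6]
eef_rot: [-0.481, 0.48, -0.519, 0.519]
ft_force: [0.2, 0.4, -5.5]
opening: 0.408
```

>>> arm_command:
  targets:
    - [0,0.04,0,0,0,0]
    - [0,0.05,0,0,0,0]
    - [0,0.05,0,0,0,0]

```text
time_s: 37.4
tcp_pos: [531.4, -361.1, 34.9]
eef_rot: [-0.481, 0.48, -0.518, 0.519]
ft_force: [0.3, -0.5, -5.6]
opening: 0.409
```

>>> arm_command:
  targets:
    - [0,0.03,0,0,0,0]
    - [0,0.04,0,0,0,0]
    - [0,0.04,0,0,0,0]

```text
time_s: 37.7
tcp_pos: [531.6, -361.2, 34.0]
eef_rot: [-0.481, 0.48, -0.518, 0.519]
ft_force: [-1.1, 1.3, 0.8]
opening: 0.409
```

>>> arm_command:
  targets:
    - [0,0.015,0,0,0,0]
    - [0,0.015,0,0,0,0]

```text
time_s: 37.9
tcp_pos: [531.6, -361.2, 33.9]
eef_rot: [-0.481, 0.48, -0.518, 0.519]
ft_force: [-2.3, 1.7, 3.9]
opening: 0.41
```

>>> arm_command:
  targets:
    - [0,0,0,0,0,0]
    - [0,0,0,0,0,0]
    - [0,0,0,0,0,0]
    - [0,0,0,0,0,0]
  grip: 0.65

```text
time_s: 38.3
tcp_pos: [531.8, -361.4, 34.0]
eef_rot: [-0.481, 0.48, -0.518, 0.52]
ft_force: [-0.5, 0.2, -0.0]
opening: 0.648
```

>>> arm_command:
  targets:
    - [0,-0.5,0,0,0,0]
    - [0,-1.5,0,0,0,0]
    - [0,-2.5,0,0,0,0]
    - [0,-2.5,0,0,0,0]

```text
time_s: 38.7
tcp_pos: [535.0, -364.0, 140.3]
eef_rot: [-0.482, 0.479, -0.513, 0.524]
ft_force: [0.7, -0.6, -0.5]
opening: 0.649
```

```bash
python3 - <<'E'
from h import *
st()
s=cam("scene");crop(s,170,100,320,230,5,"pics/s_v.png")
t=cam("top")
for v in (60,140):
  for o in bars(t,vis=f"pics/bars7_{v}.png",vmin=v,rb=4): print(o[0].round(1),np.round(o[1:],1))
go([427.5,138.7,140],-3+90);go([427.5,138.7,140],-93)
E
```

```text
t 38.7 tcp [ 535.  -364.   140.3] yaw -4.4 tilt [ 0.013 -0.009] F [ 0.7 -0.6 -0.5] op 0.649 q [-0.66  0.49  1.5   0.    1.13 -0.59]
[427.8 137.5  30. ] [-2.4 92.5 39.7]
[427.6 -19.7  30. ] [ 2.5 93.  38.5]
[427.4 138.8  30. ] [-2.9 91.5 36.6]
[427.5 -19.3  30. ] [ 2.3 90.7 37.6]
row [-12.279, -0.166, -3.563, -0.05, 11.08, -0.02] dist 511.0 q6 -0.59
row [-12.279, -0.166, -3.563, -0.05, 11.08, -0.02] dist 511.0 q6 -0.59
```

View pics/s_v.png

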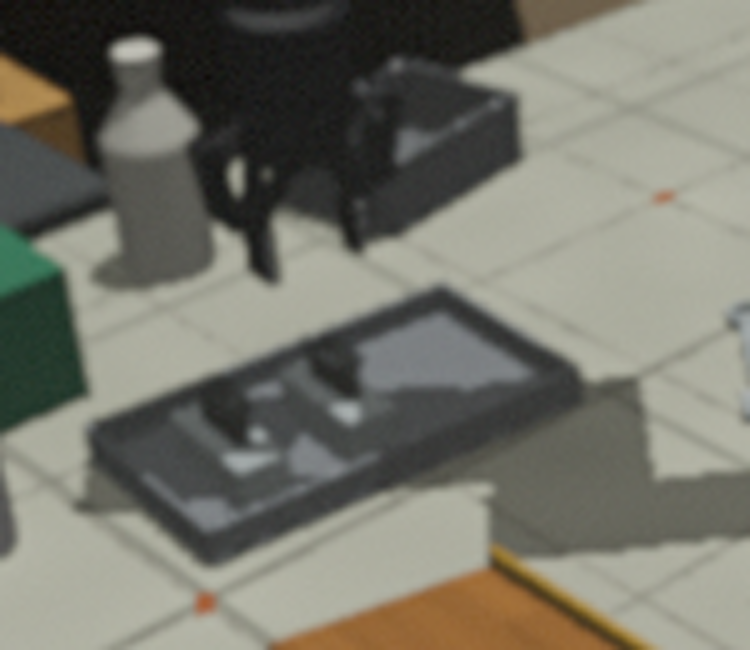

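>>> arm_command:
  targets:
    - [-1.2,0,-0.35,0,1,0]
    - [-2.4,0,-0.7,0,2,0]
    - [-3.6,0,-1.05,0,3,0]
    - [-4.8,0,-1.4,0,4,0]
    - [-6,0,-1.75,0,5,0]
    - [-7.2,0,-2.1,0,6,0]
    - [-8.4,-0.1,-2.45,0,7,0]
    - [-9.6,-0.1,-2.8,0,8,0]
  grip: 1

```text
time_s: 39.6
tcp_pos: [451.7, 15.4, 136.5]
eef_rot: [-0.141, 0.139, -0.692, 0.694]
ft_force: [1.3, -0.2, 0.7]
opening: 1.0
```

```bash
python3 - <<'E'
from h import *
st();go([427.5,138.7,140],-93)
E
```

```text
t 39.6 tcp [451.7  15.4 136.5] yaw -67.1 tilt [ 0.003 -0.003] F [ 1.3 -0.2  0.7] op 1.0 q [-0.06  0.27  1.92 -0.    0.95  1.12]
row [-0.64, -0.098, -3.074, -0.02, 3.23, -0.02] dist 126.0 q6 1.12
```

>>> arm_command:
  targets:
    - [-0.2,0,-1,0,1,0]
    - [-0.4,0,-2,0,2,0]
    - [-0.64,0,-3.07,0,3.2,0]
    - [-0.64,0,-3.07,0,3.2,0]
    - [-0.64,0.2,-3.07,0,3.2,0]
    - [-0.64,0.4,-3.07,0,3.2,0]

```text
time_s: 40.2
tcp_pos: [426.8, 138.2, 118.7]
eef_rot: [0.016, -0.016, -0.706, 0.708]
ft_force: [-0.2, 0.3, 0.2]
opening: 1.0
```

```bash
python3 - <<'E'
from h import *
st();go([427.5,138.7,27.5],-93)
s=cam("scene");crop(s,320,130,420,250,5,"pics/s_w2.png")
E
```

```text
t 40.2 tcp [426.8 138.2 118.7] yaw -92.6 tilt [ 0.001 -0.004] F [-0.2  0.3  0.2] op 1.0 q [ 0.22  0.29  1.94 -0.    0.9   1.84]
row [-0.013, 2.28, -0.021, -0.03, 0.05, -0.01] dist 91.0 q6 1.84
```

View pics/s_w2.png

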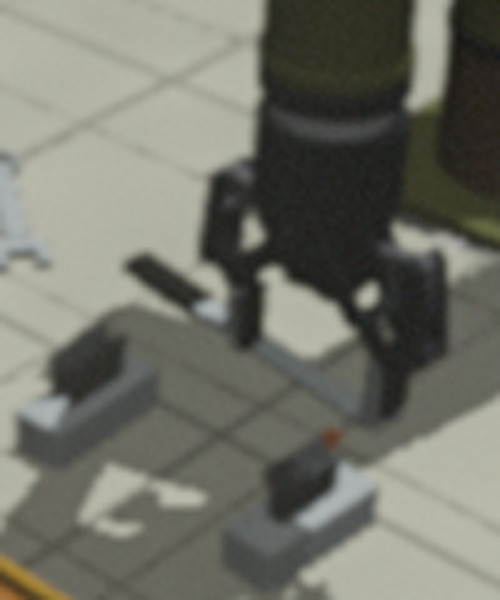

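>>> arm_command:
  targets:
    - [0,0.8,0,0,0,0]
    - [0,1.5,-0.02,-0.03,0,0]
    - [0,1.9,-0.02,-0.03,0,0]
    - [0,2.2,-0.02,-0.03,0,0]
    - [0,2.27,-0.02,-0.03,0,0]
    - [0,2.27,-0.02,-0.03,0,0]

```text
time_s: 40.85
tcp_pos: [425.6, 137.0, 26.0]
eef_rot: [0.018, -0.016, -0.707, 0.707]
ft_force: [-0.5, 0.0, 0.9]
opening: 1.004
```

>>> arm_command:
  targets:
    - [0,0,0,0,0,0]
    - [0,0,0,0,0,0]
    - [0,0,0,0,0,0]
    - [0,0,0,0,0,0]
    - [0,0,0,0,0,0]
  grip: 0

```text
time_s: 41.35
tcp_pos: [426.2, 137.3, 26.9]
eef_rot: [-0.017, 0.016, 0.707, -0.707]
ft_force: [-0.5, -0.4, 5.1]
opening: 0.411
```

>>> arm_command:
  targets:
    - [0,-0.1,0,0,0,0]
    - [0,-0.5,0,0,0,0]
    - [0,-1.5,0,0,0,0]
    - [0,-2.7,0,0,0,0]
    - [0,-2.7,0,0,0,0]

```text
time_s: 41.85
tcp_pos: [430.2, 138.3, 140.2]
eef_rot: [-0.013, 0.02, 0.708, -0.706]
ft_force: [1.1, -0.4, -3.5]
opening: 0.405
```

```bash
python3 - <<'E'
from h import *
st();go([451.2,-354.1,140],-4.5)
s=cam("scene");crop(s,320,130,420,250,5,"pics/s_w2b.png")
E
```

```text
t 41.85 tcp [430.2 138.3 140.2] yaw -92.7 tilt [0.01  0.003] F [ 1.1 -0.4 -3.5] op 0.405 q [0.22 0.26 1.92 0.   0.95 1.84]
row [-1.106, -0.022, 12.27, -0.04, -11.03, -0.07] dist 493.0 q6 1.84
```

View pics/s_w2b.png

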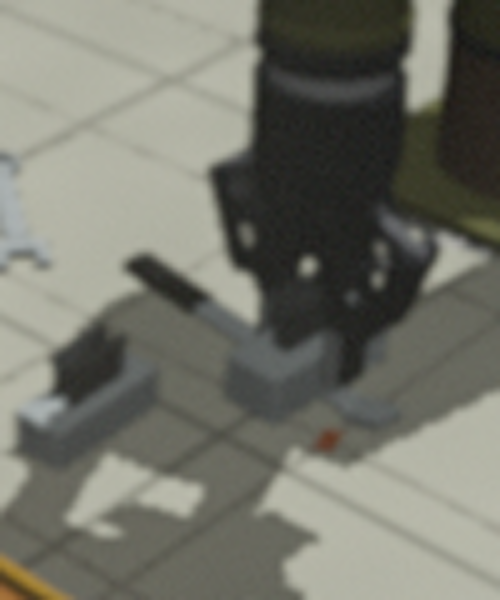

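>>> arm_command:
  targets:
    - [-0.3,0,1,0,-1,0]
    - [-0.6,0,2,0,-2,0]
    - [-0.9,0,3.1,0,-3,0]
    - [-1.2,0,4.2,0,-4,0]
    - [-1.4,0,5.3,0,-5,0]
    - [-1.6,0,6.4,0,-6,0]
    - [-1.7,0,7.6,0,-7,0]
    - [-1.7,0,8.8,0,-8,0]

```text
time_s: 42.7
tcp_pos: [479.4, -201.8, 135.5]
eef_rot: [0.346, -0.343, 0.618, -0.617]
ft_force: [2.0, -0.3, -3.1]
opening: 0.41
```

```bash
python3 - <<'E'
from h import *
st();go([451.2,-354.1,130],-4.5)
E
```

```text
t 42.7 tcp [ 479.4 -201.8  135.5] yaw -31.7 tilt [0.003 0.003] F [ 2.  -0.3 -3.1] op 0.41 q [-0.48  0.35  1.78  0.01  1.01  0.07]
row [3.612, 0.122, 1.399, -0.02, -3.39, -0.03] dist 155.0 q6 0.07
```

>>> arm_command:
  targets:
    - [0.9,0,0.4,0,-0.9,0]
    - [1.8,0,0.7,0,-1.8,0]
    - [2.7,0,1,0,-2.7,0]
    - [3.6,0,1.4,0,-3.4,0]
    - [3.6,0,1.4,0,-3.4,0]
    - [3.6,0.1,1.4,0,-3.4,0]
    - [3.6,0.1,1.4,0,-3.4,0]

```text
time_s: 43.4
tcp_pos: [450.0, -351.6, 128.6]
eef_rot: [0.482, -0.478, 0.521, -0.517]
ft_force: [-0.4, 0.5, -4.2]
opening: 0.41
```

```bash
python3 - <<'E'
from h import *
st();go([451.2,-354.1,35],-4.5)
s=cam("scene");crop(s,170,80,320,210,5,"pics/s_x.png")
E
```

```text
t 43.4 tcp [ 450.  -351.6  128.6] yaw -4.5 tilt [-0.     0.008] F [-0.4  0.5 -4.2] op 0.41 q [-0.74  0.42  1.67  0.01  1.05 -0.67]
row [0.077, 2.34, 0.038, 0.01, 0.0, -0.05] dist 94.0 q6 -0.67
```

View pics/s_x.png

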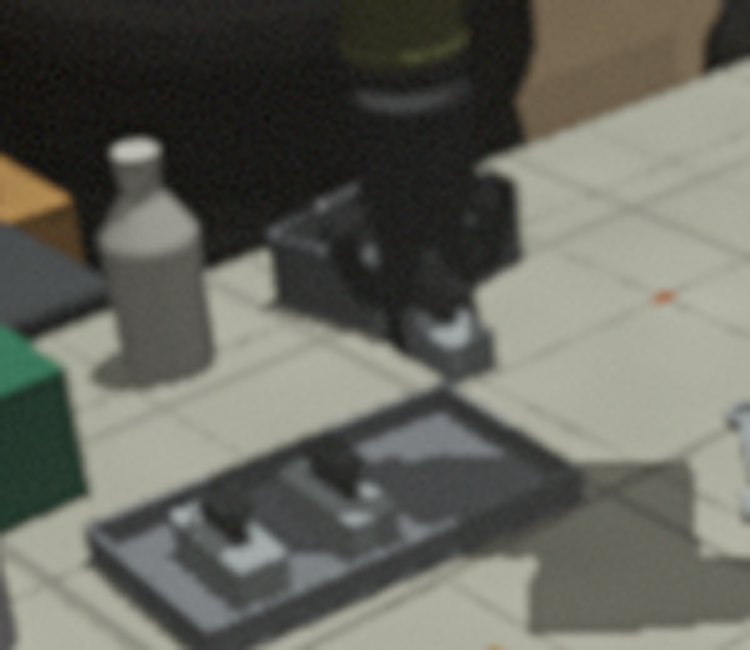

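>>> arm_command:
  targets:
    - [0.08,0.8,0.04,0,0,-0.05]
    - [0.08,1.5,0.04,0,0,-0.05]
    - [0.08,2,0.04,0,0,-0.05]
    - [0.08,2.32,0.04,0,0,-0.05]
    - [0.08,2.32,0.04,0,0,-0.05]
    - [0.08,2.32,0.04,0,0,-0.05]

```text
time_s: 44.05
tcp_pos: [452.2, -353.9, 36.6]
eef_rot: [-0.48, 0.481, -0.519, 0.519]
ft_force: [-0.5, -0.1, -2.4]
opening: 0.411
```

>>> arm_command:
  targets:
    - [0,0.04,0,0,0,0]
    - [0,0.05,0,0,0,0]
    - [0,0.05,0,0,0,0]

```text
time_s: 44.35
tcp_pos: [452.6, -354.3, 35.5]
eef_rot: [-0.48, 0.481, -0.518, 0.519]
ft_force: [-0.6, 0.0, -3.6]
opening: 0.411
```

>>> arm_command:
  targets:
    - [0,0.04,0,0,0,0]
    - [0,0.06,0,0,0,0]
    - [0,0.06,0,0,0,0]

```text
time_s: 44.65
tcp_pos: [452.5, -354.3, 33.0]
eef_rot: [-0.48, 0.48, -0.518, 0.519]
ft_force: [0.5, 0.4, -3.1]
opening: 0.409
```

>>> arm_command:
  targets:
    - [0,0.03,0,0,0,0]
    - [0,0.03,0,0,0,0]

```text
time_s: 44.85
tcp_pos: [452.6, -354.4, 31.9]
eef_rot: [-0.48, 0.48, -0.518, 0.519]
ft_force: [-0.4, 0.6, -1.4]
opening: 0.413
```

>>> arm_command:
  targets:
    - [0,0.015,0,0,0,0]
    - [0,0.015,0,0,0,0]

```text
time_s: 45.05
tcp_pos: [452.6, -354.4, 31.9]
eef_rot: [-0.48, 0.48, -0.518, 0.52]
ft_force: [-1.8, 1.4, 4.4]
opening: 0.41
```

>>> arm_command:
  targets:
    - [0,0,0,0,0,0]
    - [0,0,0,0,0,0]
    - [0,0,0,0,0,0]
    - [0,0,0,0,0,0]
  grip: 0.65

```text
time_s: 45.45
tcp_pos: [452.7, -354.5, 31.8]
eef_rot: [-0.48, 0.48, -0.518, 0.52]
ft_force: [0.0, 1.0, 0.1]
opening: 0.651
```

>>> arm_command:
  targets:
    - [0,-0.5,0,0,0,0]
    - [0,-1.5,0,0,0,0]
    - [0,-2.5,0,0,0,0]
    - [0,-2.5,0,0,0,0]

```text
time_s: 45.85
tcp_pos: [455.7, -357.1, 137.3]
eef_rot: [-0.481, 0.48, -0.514, 0.524]
ft_force: [0.7, -0.7, 0.2]
opening: 0.648
```

```bash
python3 - <<'E'
from h import *
st()
s=cam("scene");crop(s,170,100,320,230,5,"pics/s_y.png")
t=cam("top")
for v in (60,140):
  for o in bars(t,vis=f"pics/bars8_{v}.png",vmin=v,rb=4): print(o[0].round(1),np.round(o[1:],1))
go([427.5,-19,140],92.3)
E
```

```text
t 45.85 tcp [ 455.7 -357.1  137.3] yaw -4.4 tilt [ 0.01  -0.009] F [ 0.7 -0.7  0.2] op 0.648 q [-0.74  0.42  1.66 -0.    1.05 -0.66]
[427.6 -19.8  30. ] [ 2.  93.  38.1]
[427.1 -19.6  30. ] [ 2.  89.9 37.5]
row [-8.321, -0.208, -1.283, -0.04, 10.41, -0.0] dist 337.0 q6 -0.66
```

View pics/s_y.png

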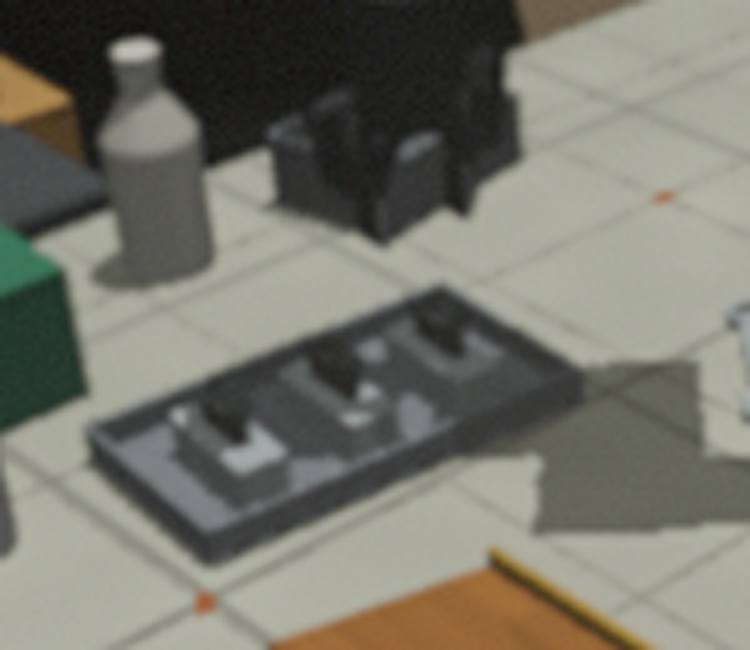

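>>> arm_command:
  targets:
    - [-1,0,-0.2,0,1,0]
    - [-2,0,-0.3,0,2,0]
    - [-3,0,-0.5,0,3,0]
    - [-4,0,-0.6,0,4,0]
    - [-5,-0.1,-0.8,0,5,0]
    - [-6,-0.1,-0.9,0,6,0]
    - [-7,-0.1,-1.1,0,7,0]
    - [-8.3,-0.1,-1.28,0,8,0]
  grip: 1

```text
time_s: 46.75
tcp_pos: [426.7, -28.9, 134.2]
eef_rot: [-0.137, 0.138, -0.692, 0.695]
ft_force: [0.5, 0.1, 0.3]
opening: 1.0
```

```bash
python3 - <<'E'
from h import *
st();go([427.3,-19.4,120],92.2)
E
```

```text
t 46.75 tcp [426.7 -28.9 134.2] yaw -67.6 tilt [ 0.    -0.003] F [0.5 0.1 0.3] op 1.0 q [-0.16  0.24  1.97 -0.    0.93  1.02]
row [-0.105, 0.355, -0.214, -0.02, 2.53, 0.0] dist 17.0 q6 1.02
```

>>> arm_command:
  targets:
    - [-0.1,0.3,-0.2,0,1,0]
    - [-0.1,0.3,-0.2,0,2,0]
    - [-0.1,0.3,-0.2,0,2.5,0]
    - [-0.1,0.3,-0.2,0,2.5,0]

```text
time_s: 47.15
tcp_pos: [425.8, -19.4, 120.7]
eef_rot: [-0.014, 0.016, -0.706, 0.708]
ft_force: [-1.0, 0.8, 0.2]
opening: 1.001
```

```bash
python3 - <<'E'
from h import *
st();go([427.3,-19.4,28],92.2)
s=cam("scene");crop(s,270,100,390,240,5,"pics/s_w3.png")
E
```

```text
t 47.15 tcp [425.8 -19.4 120.7] yaw -87.5 tilt [-0.004 -0.003] F [-1.   0.8  0.2] op 1.001 q [-0.14  0.26  1.98 -0.    0.9   1.39]
row [-0.045, 2.318, -0.005, -0.02, 0.03, 0.03] dist 93.0 q6 1.39
```

View pics/s_w3.png

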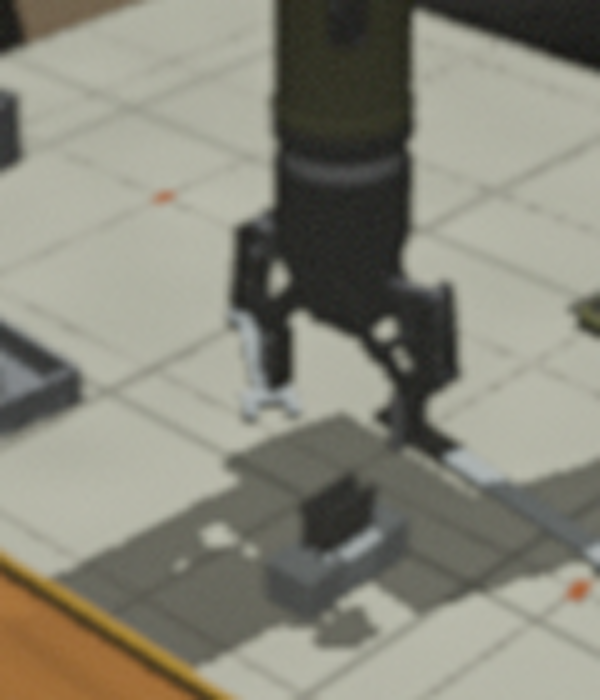

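>>> arm_command:
  targets:
    - [-0.05,0.8,0,0,0,0]
    - [-0.05,1.5,0,-0.02,0,0.03]
    - [-0.05,2,0,-0.02,0,0.03]
    - [-0.05,2.28,0,-0.02,0,0.03]
    - [-0.05,2.28,0,-0.02,0,0.03]

```text
time_s: 47.7
tcp_pos: [426.1, -19.9, 27.9]
eef_rot: [0.015, -0.017, 0.707, -0.707]
ft_force: [-0.4, -0.3, -0.1]
opening: 0.998
```

>>> arm_command:
  targets:
    - [0,0,0,0,0,0]
    - [0,0,0,0,0,0]
    - [0,0,0,0,0,0]
    - [0,0,0,0,0,0]
    - [0,0,0,0,0,0]
  grip: 0

```text
time_s: 48.2
tcp_pos: [426.6, -19.9, 28.8]
eef_rot: [0.015, -0.017, 0.707, -0.707]
ft_force: [-0.2, -0.1, 6.6]
opening: 0.408
```

>>> arm_command:
  targets:
    - [0,-0.1,0,0,0,0]
    - [0,-0.5,0,0,0,0]
    - [0,-1.5,0,0,0,0]
    - [0,-2.7,0,0,0,0]
    - [0,-2.7,0,0,0,0]

```text
time_s: 48.7
tcp_pos: [430.8, -20.5, 142.0]
eef_rot: [-0.019, 0.013, -0.707, 0.707]
ft_force: [2.0, -0.2, -4.7]
opening: 0.409
```

```bash
python3 - <<'E'
from h import *
st()
s=cam("scene");crop(s,270,100,390,240,5,"pics/s_w3b.png")
E
```

```text
t 48.7 tcp [430.8 -20.5 142. ] yaw -87.4 tilt [ 0.01  -0.001] F [ 2.  -0.2 -4.7] op 0.409 q [-0.15  0.23  1.95  0.    0.94  1.38]
```

View pics/s_w3b.png

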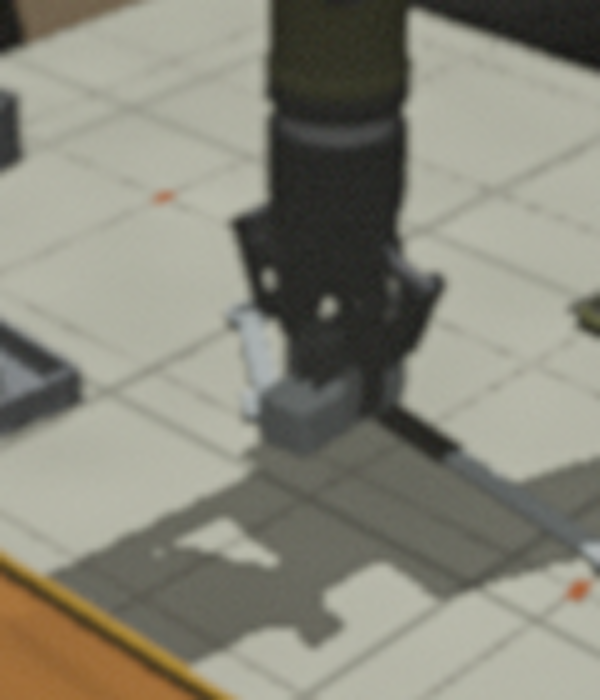

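```bash
cat >> h.py <<'E'
def goT(pos,yaw,tilt):
    s=sensors.read_state(); p=np.array(s["tcp_pos"]); q=R.from_quat(s["eef_rot"],scalar_first=True)
    a=np.radians(yaw); z=np.array([np.cos(a),np.sin(a),0]); h=np.array([-z[1],z[0],0]) # horizontal, shelf +x for yaw -90
    th=np.radians(tilt); y=np.sin(th)*h-np.cos(th)*np.array([0,0,1]); x=np.cross(y,z)
    T=R.from_matrix(np.c_[x,y,z])
    d=q.inv().apply(np.array(pos)-p)/40; w=np.degrees((q.inv()*T).as_rotvec())/8
    print("row",np.round(d,3).tolist()+np.round(w,2).tolist(),"dist",np.linalg.norm(np.array(pos)-p).round(),"err deg",np.degrees((q.inv()*T).magnitude()).round(1))
E
python3 - <<'E'
from h import *
n=np.array([-np.sin(np.radians(10)),0,np.cos(np.radians(10))]); S=np.array([653.7,19.9,43.3])
print(S+n*28.8,S+n*70)
goT(S+n*28.8+[0,0,55],-90.5,10)
E
```

```text
[648.69893248  19.9         71.66246329] [641.54462756  19.9        112.23654271]
row [-5.525, 0.357, -0.758, 0.03, 0.38, 1.21] dist 224.0 err deg 10.1
```

>>> arm_command:
  targets:
    - [-1.1,0,-0.15,0,0.1,0.2]
    - [-2.2,0,-0.3,0,0.2,0.5]
    - [-3.3,0,-0.45,0,0.3,0.8]
    - [-4.4,0.1,-0.6,0,0.4,1.1]
    - [-5.5,0.3,-0.76,0,0.4,1.2]
    - [-5.5,0.3,-0.76,0,0.4,1.2]
    - [-5.5,0.3,-0.76,0,0.4,1.2]
    - [-5.5,0.3,-0.76,0,0.4,1.2]

```text
time_s: 49.55
tcp_pos: [644.8, 20.0, 126.4]
eef_rot: [0.055, 0.063, 0.706, -0.703]
ft_force: [-0.6, -0.7, -3.6]
opening: 0.411
```

```bash
python3 - <<'E'
from h import *
st()
n=np.array([-np.sin(np.radians(10)),0,np.cos(np.radians(10))]); S=np.array([653.7,19.9,43.3])
goT(S+n*33,-90.5,10)
s=cam("scene");crop(s,220,130,370,260,5,"pics/s_z.png")
E
```

```text
t 49.55 tcp [644.8  20.  126.4] yaw -90.6 tilt [0.166 0.003] F [-0.6 -0.7 -3.6] op 0.411 q [-0.04  0.45  1.65  0.01  0.88  1.54]
row [0.132, 1.261, 0.008, 0.03, -0.02, 0.05] dist 51.0 err deg 0.5
```

View pics/s_z.png

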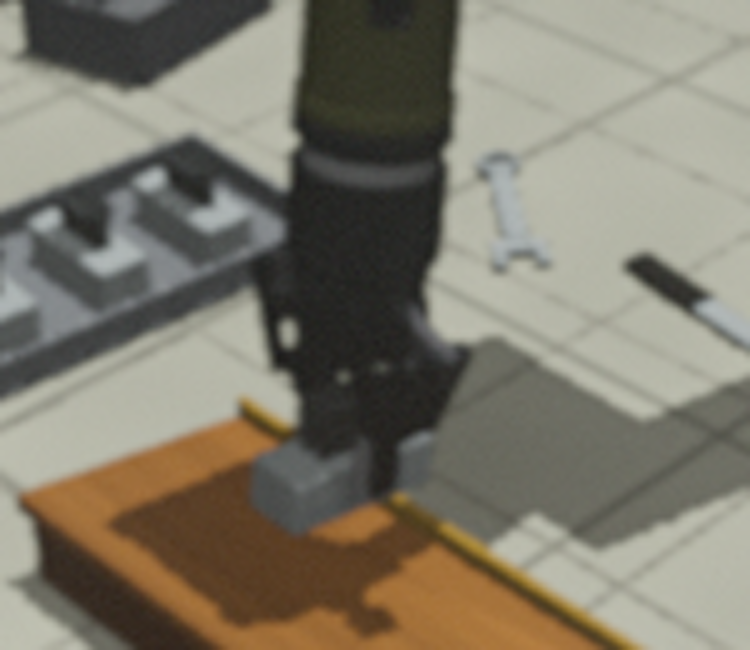

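>>> arm_command:
  targets:
    - [0.04,0.4,0,0,0,0.05]
    - [0.1,0.8,0,0.03,0,0.05]
    - [0.13,1.1,0,0.03,0,0.05]
    - [0.13,1.22,0,0.03,0,0.05]
    - [0.13,1.22,0,0.03,0,0.05]

```text
time_s: 50.1
tcp_pos: [647.4, 19.9, 77.5]
eef_rot: [-0.057, -0.066, -0.704, 0.705]
ft_force: [0.1, -0.6, -2.8]
opening: 0.407
```

```bash
python3 - <<'E'
from h import *
st()
n=np.array([-np.sin(np.radians(10)),0,np.cos(np.radians(10))]); S=np.array([653.7,19.9,43.3])
goT(S+n*28.8,-90.5,10)
s=cam("scene");crop(s,220,130,370,260,5,"pics/s_z2.png")
E
```

```text
t 50.1 tcp [647.4  19.9  77.5] yaw -90.7 tilt [ 0.173 -0.002] F [ 0.1 -0.6 -2.8] op 0.407 q [-0.04  0.51  1.7   0.01  0.76  1.54]
row [-0.005, 0.149, 0.001, -0.0, -0.02, 0.0] dist 6.0 err deg 0.2
```

View pics/s_z2.png

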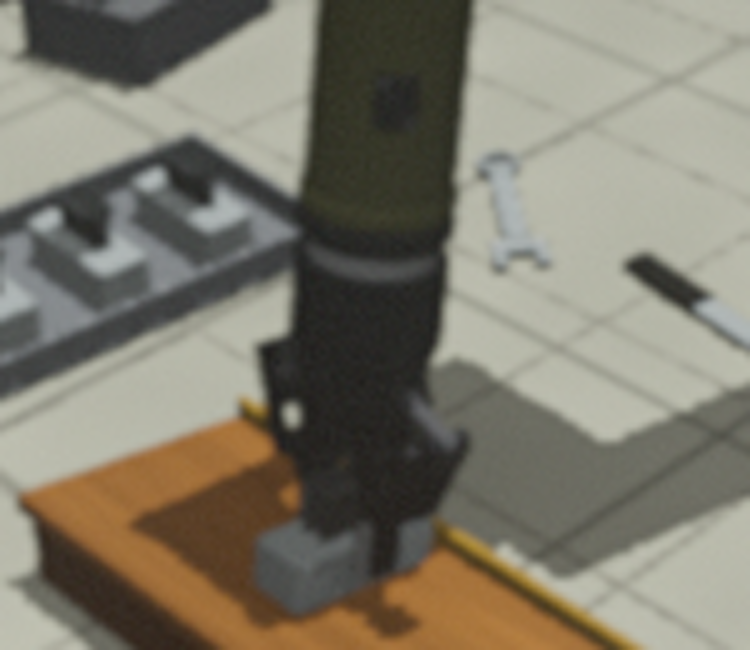

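>>> arm_command:
  targets:
    - [0,0.05,0,0,0,0]
    - [0,0.1,0,0,0,0]
    - [0,0.1,0,0,0,0]

```text
time_s: 50.45
tcp_pos: [649.0, 19.9, 74.5]
eef_rot: [-0.058, -0.066, -0.704, 0.705]
ft_force: [-0.9, 0.1, -3.4]
opening: 0.405
```

>>> arm_command:
  targets:
    - [0,0.03,0,0,0,0]
    - [0,0.03,0,0,0,0]

```text
time_s: 50.65
tcp_pos: [649.3, 19.9, 73.4]
eef_rot: [-0.058, -0.066, -0.704, 0.705]
ft_force: [-0.4, 0.1, -3.5]
opening: 0.41
```

>>> arm_command:
  targets:
    - [0,0.03,0,0,0,0]
    - [0,0.03,0,0,0,0]

```text
time_s: 50.85
tcp_pos: [649.4, 19.9, 72.1]
eef_rot: [-0.058, -0.066, -0.704, 0.705]
ft_force: [-0.0, -0.5, -4.2]
opening: 0.405
```

>>> arm_command:
  targets:
    - [0,0.02,0,0,0,0]
    - [0,0.02,0,0,0,0]

```text
time_s: 51.05
tcp_pos: [649.6, 20.0, 71.8]
eef_rot: [-0.058, -0.066, -0.704, 0.705]
ft_force: [-1.7, -1.1, 1.9]
opening: 0.409
```

>>> arm_command:
  targets:
    - [0,0,0,0,0,0]
    - [0,0,0,0,0,0]
    - [0,0,0,0,0,0]
    - [0,0,0,0,0,0]
  grip: 0.7

```text
time_s: 51.45
tcp_pos: [649.9, 20.0, 72.1]
eef_rot: [-0.058, -0.067, -0.704, 0.705]
ft_force: [0.3, -0.2, 0.3]
opening: 0.696
```

>>> arm_command:
  targets:
    - [0,-0.5,0,0,0,0]
    - [0,-1.5,0,0,0,0]
    - [0,-2.7,0,0,0,0]
    - [0,-2.7,0,0,0,0]

```text
time_s: 51.85
tcp_pos: [634.9, 20.1, 185.8]
eef_rot: [-0.063, -0.071, -0.703, 0.704]
ft_force: [1.3, -0.3, 0.8]
opening: 0.7
```

```bash
python3 - <<'E'
from h import *
st()
go([480,-100,260],-90)
s=cam("scene");crop(s,170,100,370,270,4,"pics/s_z3.png")
E
```

```text
t 51.85 tcp [634.9  20.1 185.8] yaw -90.6 tilt [ 0.189 -0.002] F [ 1.3 -0.3  0.8] op 0.7 q [-0.04  0.36  1.62  0.01  0.97  1.54]
row [3.417, -2.548, 3.046, -0.01, -0.08, -1.36] dist 210.0 q6 1.54
```

View pics/s_z3.png

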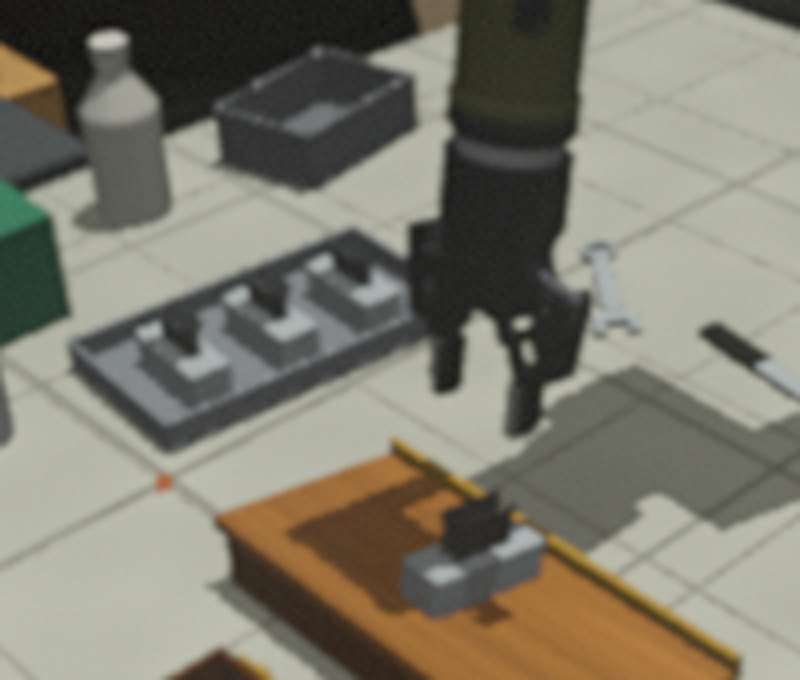

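Weight 3 stands on the shelf, and three stand in the tray. I'll withdraw the arm and check everything.

>>> arm_command:
  targets:
    - [1,-1,0.9,0,0,-0.4]
    - [2,-2,1.8,0,0,-0.8]
    - [3.4,-2.5,3,0,0,-1.3]
    - [3.4,-2.5,3,0,0,-1.3]
    - [3.4,-2.5,3,0,0,-1.3]
    - [3.4,-2.5,3,0,0,-1.3]

```text
time_s: 52.5
tcp_pos: [478.8, -98.9, 255.5]
eef_rot: [-0.004, 0.006, 0.707, -0.707]
ft_force: [0.2, 0.0, 0.0]
opening: 0.7
```

```bash
python3 - <<'E'
from h import *
st()
s=cam("scene");t=cam("top")
cv2.imwrite("pics/fin_t.png",t["im"][:,:,::-1]);cv2.imwrite("pics/fin_s.png",s["im"][:,:,::-1])
crop(s,380,200,500,330,5,"pics/fin_st.png")
E
```

```text
t 52.5 tcp [478.8 -98.9 255.5] yaw -90.8 tilt [0.004 0.   ] F [0.2 0.  0. ] op 0.7 q [-0.29  0.18  1.68  0.    1.28  1.29]
```

View pics/fin_t.png

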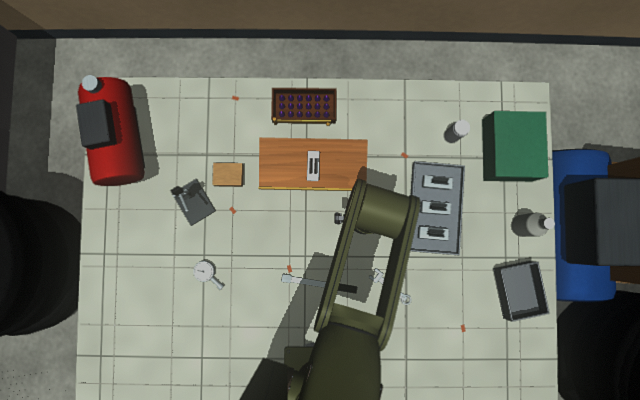

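View pics/fin_s.png

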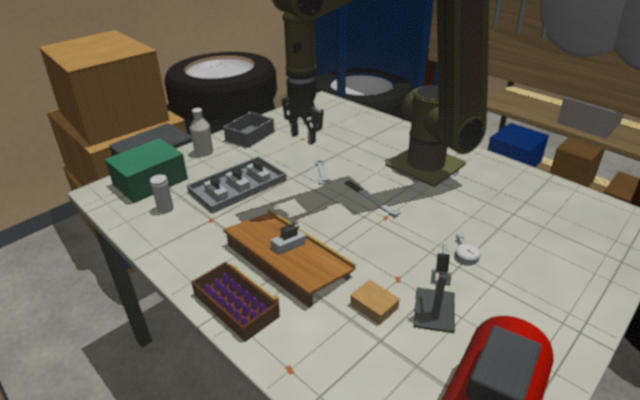

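View pics/fin_st.png

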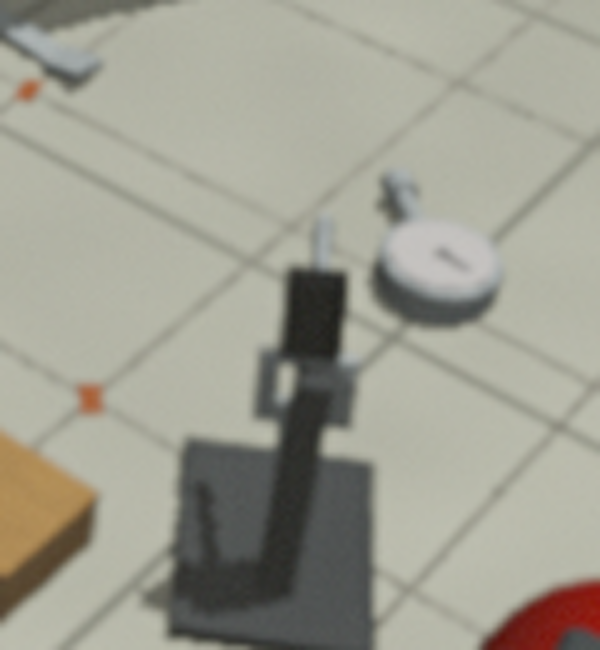

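```bash
python3 - <<'E'
from h import *
print(ticket.sign_off())
E
```

```text
the job is handed in; nothing more can be done
None
```

The job is done and handed in at about 52 s. One weight is on the shelf, three are in the scrap tray, and the feeler is back on its peg.

| Weight (from left) | How far the blade went | Placed |
|---|---|---|
| 1st | Stopped about 8 mm below the rim | Scrap tray |
| 2nd | Stopped about 8 mm below the rim | Scrap tray |
| 3rd | All the way down to the bar | Shelf |
| 4th | Stopped about 8 mm below the rim | Scrap tray |

- **Last checks:** the final pictures show all four weights upright, three side by side in the tray and one on the slope. The feeler hangs by its eye, and the dial gauge and cardboard box look to be where they started.
- **Knocked weight:** the second weight was shifted about 40 mm during the first probe. I measured it again before probing it.
- **Pressed harder than wanted:** contact was mostly 5 to 10 N. It briefly reached about 20 N on the second weight and about 24 N when the blade met the third weight's bar.
- **Measurements that disagreed:** the blade sat about 3 to 4 mm to one side of where the pictures put it. On the first and second weights I shifted it sideways until the side force was close to zero. On the first and fourth I then confirmed the stop with a second light press.

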